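Open the parts carton and restock the spray-can tray

ROBOT

A 6-joint arm with a two-finger parallel gripper is mounted at the origin on the work surface. World frame = base frame: x ahead of the robot, y to its left, z up, the work surface at z = 0. Lengths are in mm, angles in rad, forces in N, time in s.
With the tool pointing down it reaches from about 300 to 1000 mm from the base axis. Payload 5.1 kg.
Tool frame: the origin (TCP) lies at the very end of the fingers, on their centre line; the grasp point (between the pads) lies tcp_to_grasp behind it (tcp_to_grasp is the distance from the TCP to the grasp point, in mm); z points along the fingers, y is the direction in which the jaws open and shut (so a half turn about z gives the same grasp; the last joint's range is limited). The gripper opens to 95 mm and grips with 3 to 60 N. Pads are 20 mm wide; open, the fingers measure 119 mm over their backs; the gripper's body (75 mm by 180 mm) begins 59 mm behind the grasp point.
Start: joints at [1.138, 0.124, 1.65, -0, 1.367, -0.083], TCP at [222.781, 610.617, 186.456] pointing down, gripper open.
Joint ranges: [-2.61, 2.61], [-1.02, 2.33], [0.03, 2.71], [-1.35, 4.49], [0.32, 2.68], [-2.91, 2.91]. Speed limits (rad/s): [2.57, 2.57, 3.14, 3.14, 3.14, 3.14].

INTERFACE

Orientations are given as a unit quaternion [w, x, y, z].
In Python, from workcell import read_state, read_camera, camera_info, job_done, look_for, tcp_to_grasp gives the robot as it stands.
- The arm moves only by the tool jog_arm, never from a script. Its argument "moves" is a list of rows, each an object of numbers: "ax", "ay", "az": the turn, a rotation vector about the tool's x, y, z in units of 4 degrees (1.0 is 4 degrees); "x", "y", "z": the shift along the tool's x, y, z in units of 5 cm (1.0 is 5 cm); "fingers": the opening, from -1 (shut) to 1 (fully open). A call has 1 to 10 rows; each row shifts and turns the commanded pose from where the row before left it, along the tool's axes as they then stand; what a row does not reach is not made up. A row lasts 1/10 s, in which the tool goes at most 50 mm and 8.59 degrees, less where a joint would pass 70% of its speed; a pose out of reach is approached as far as the arm can. A call with a number of a shift or a turn outside -1 to 1 is refused whole. A call with a gripper value outside its range is refused whole. The fingers move at their own pace and stop on an object; "force" is the grip in N (left out, the last holds). Time passes only in rows, so rows that do not move let the fingers close. It gives the time, the measured TCP pose, the force and the opening at its end, in the units of the state.
- read_state(): the state, without advancing time (a new reading comes with each control period).
- read_camera(name): name is "scene" or "top" or "wrist"; returns (picture, depth): 400x640x3 uint8, red, green, blue; 400x640 float32, mm along the optical axis (not along the pixel's ray), 0 where there is no reading.
- camera_info(name): a dict with "fx", "fy", "cx", "cy" (pixels), "k1" (the pictures are not rectified: a ray, as slopes to the right and down, at radius r is drawn at 1 + k1 r^2 times it, then the intrinsics apply), "rvec" (rotation vector, rad) and "tvec" (3), from world to camera coordinates, as OpenCV has them. Camera axes: x right, y down, z forward; pixel columns grow to the right and rows downward; lengths in mm; the calibration is good to about 2 mm. A picture is of the moment at which its call begins: read the wrist's pose just before it. camera_info takes no time and is no camera call; for the wrist camera it gives the pose at the moment of the call.
- job_done(): hands the job in, once; it reports no verdict.
Trained networks look in the newest picture that a camera, given by its name, has taken for a name from the list of things; names that differ only in an ending like _2 or _b are one class to them, and where a whole thing is asked for, a point or a joint stands for the part that bears it (a point fixed in the world has none). Each returns a list of dicts, best first, with "score" (0 to 1); they miss things now and then, are a little off and sometimes report something else, mostly with a low value. They report only what shows in the picture. A call takes as long as a camera call.
- look_for(query, camera): "location" ([column, row] in pixels, amid what is visible of it).
The state is a dict: "time": time; "qpos": joint angles; "joint_velocities": joint speeds; "effort": joint torques, N m; "tool_pos": TCP position; "tcp_rot": TCP orientation; "force": force on the tool from outside, world axes, zero at the start; "moment": the same for the moment, N m; "opening": finger opening in mm.
Only numpy, scipy, OpenCV 4.12 (cv2) and the standard library are available. Lean on these libraries where they do the work, as an engineer would, in place of code of your own. Each camera call takes 0.05 s, during which the arm holds its last target. There are 200 camera calls.

TASK

Fold both flaps of the cardboard carton well back so the contents are exposed, then lift out the orange spray can and set it down upright in the shallow black tray beside the white can, holding it until it rests on the tray floor. Leave the blue can standing in the carton and do not disturb the other things on the bench.

Things in the scene. Friction and masses are not known exactly. Their poses are not given: they have to be found in the camera images.
- carton: open-topped cardboard carton fixed to the bench, 220 mm along its x, 200 mm along its y, 140 mm high, walls and floor 4 mm. Origin: centre of its underside, z up. Along its +y and -y rims it has two hinged flaps; the two short end flaps already hang down outside the x ends (up to 18 mm out). It may stand left or right of the tray
- flap_left (a joint): angle of the flap on the carton's +y rim: 0 = flat inward over the box, 1.57 = upright, stop at 2.7 = folded outward. Starts ajar (0.4 to 0.8), stays where it is left (under 1 N moves its edge). While it lies low, a level push outward on its free edge binds: lift the edge or follow its arc. 216 mm along carton x, 85 mm hinge to free edge, 4 mm thick; closed, the two free edges are 26 mm apart
- flap_right (a joint): the same for the mirror flap hinged on the carton's -y rim; also grows as it opens outward
- flap_left_hinge (a point): middle of the left flap's hinge line, at carton (0, +98, 140) mm; the hinge runs along carton x
- flap_right_hinge (a point): middle of the right flap's hinge line, at carton (0, -98, 140) mm
- flap_left_edge (a point): middle of the left flap's free edge, 85 mm from its hinge
- flap_right_edge (a point): middle of the right flap's free edge, 85 mm from its hinge
- can_orange: the can to move: all-orange aerosol can, 52 mm diameter, 135 mm tall (straight body up to 112 mm, then a 47 mm cap), about 250 g; origin: centre of its underside, z up the can when upright. Stands in the carton about 50 mm from its centre along carton x, at either end
- can_blue: blue aerosol can, 52 mm diameter, 135 mm tall (straight body up to 112 mm, then a 47 mm cap), about 250 g; origin: centre of its underside, z up the can when upright. Stands in the carton at the other end, about 100 mm from the orange one
- tray: shallow black plastic tray fixed to the bench, outside 220 mm along its x, 140 mm along its y, 30 mm high, walls and floor 4 mm. Origin: centre of its underside. The half at its -x end is free
- can_white: white aerosol can, 52 mm diameter, 135 mm tall (straight body up to 112 mm, then a 47 mm cap), about 250 g; origin: centre of its underside, z up the can when upright. Stands in the tray about 55 mm from the tray's centre towards tray +x
- oil_bottle: grey bottle with a red cap, 72 mm diameter, 170 mm tall, standing; bystander; origin under its centre
- brake_disc: dark steel ring lying flat, 130 mm across, 22 mm high; bystander; origin under its centre
- tape_roll: yellow tape roll lying flat, 100 mm across, 50 mm high; bystander; origin under its centre

How it is judged:
By the outcome, as a careful person would: the job done as asked, in the order asked, and still so for the second after the job is handed in, with the robot touching nothing.
It also fails if it takes over 67 s, if anything falls off the work surface, if the arm or the gripper's body presses on something with over 40 N, if the wrist force passes 120 N, or if a joint passes its speed limit or range.

## Working session

There is one attempt and no reset: what is moved stays moved. The work goes in short steps, Python scripts to look and compute and a tool call to move; the robot and the scene stay as the last step left them, time stands still between calls to the robot, and variables do not carry over. Pictures are saved under pics/ and viewed, about 8 in all and at most 12, crops included, and the job is handed in when it is done.

Besides the shell and the picture viewer there is one more tool, called by a JSON object that holds its "api" and its "payload". jog_arm: Moves the arm, as the interface text tells. Shifts and turns lie within -1 to 1; 1 stands for 5 cm of shift or 4 degrees of turn. Its arguments: {"type":"object","properties":{"moves":{"type":"array","items":{"type":"object","properties":{"ax":{"type":"number"},"ay":{"type":"number"},"az":{"type":"number"},"x":{"type":"number"},"y":{"type":"number"},"z":{"type":"number"},"fingers":{"type":"number"}}}},"force":{"type":"number"}},"required":["moves"]}

```bash
mkdir -p pics; cat > h.py <<'E'
import numpy as np, cv2
from workcell import *
def cam(n):
    s=read_state(); ci=camera_info(n); im,d=read_camera(n)
    return im,d,ci
def cloud(d,ci):
    K=np.array([[ci['fx'],0,ci['cx']],[0,ci['fy'],ci['cy']],[0,0,1.]])
    v,u=np.mgrid[:d.shape[0],:d.shape[1]]
    p=np.stack([u,v],-1).reshape(-1,1,2).astype(float)
    # r^2 small polynomial with k1 only
    q=cv2.undistortPoints(p,K,np.array([ci['k1'],0,0,0,0.])).reshape(*d.shape,2)
    P=np.dstack([q,np.ones(d.shape)])*d[...,None]
    R=cv2.Rodrigues(np.array(ci['rvec'],float))[0]
    return (P-np.array(ci['tvec'],float).ravel())@R
def save(n,im): cv2.imwrite('pics/'+n,im[...,::-1])
E
python3 - <<'E'
from h import *
print(read_state(), tcp_to_grasp)
ims=[]
for c in ['scene','top']:
    im,d,ci=cam(c); P=cloud(d,ci); np.savez(c+'.npz',im=im,d=d,P=P); ims.append(im)
    print(c,{k:np.round(v,3) for k,v in ci.items()})
    for q in ['carton','can_orange','can_blue','tray','can_white','oil_bottle','brake_disc','tape_roll','flap_left_edge','flap_right_edge','flap_left_hinge','flap_right_hinge']:
        for r in look_for(q,c)[:2]:
            u,v=np.round(r['location']).astype(int); print(q,round(r['score'],2),(u,v),np.round(P[min(v,399),min(u,639)]))
save('scene.png',ims[0]);save('top.png',ims[1])
E
```

```text
{'time': 0.0, 'qpos': array([ 1.13840258e+00,  1.24513343e-01,  1.65167046e+00, -2.50650129e-05,
        1.36748750e+00, -8.26002299e-02]), 'joint_velocities': array([ 3.97030538e-04, -2.47201163e-04, -4.42929427e-04, -9.11682759e-05,
        1.12146735e-03, -3.59842275e-05]), 'effort': array([ 1.84102326e-03, -4.17607462e+01, -3.59934068e+01,  7.76844006e-02,
        4.91419144e-02, -1.72428095e-04]), 'tool_pos': array([222.49823002, 609.9882643 , 185.18387371]), 'tcp_rot': array([-2.52807553e-04,  1.74003873e-01,  9.84744420e-01, -1.00818140e-03]), 'force': array([0.28940915, 0.97782974, 1.16099217]), 'moment': array([-0.01742923,  0.01672268, -0.01085391]), 'opening': 95.0607432596485} 18.8
scene {'fx': np.float64(477.674), 'fy': np.float64(477.674), 'cx': np.float64(321.749), 'cy': np.float64(197.695), 'k1': np.float64(-0.131), 'rvec': array([ 1.123,  2.524, -0.847]), 'tvec': array([ 410.495, -298.233, 1362.956])}
carton 0.58 (np.int64(423), np.int64(219)) [561. 211. 181.]
can_orange 0.72 (np.int64(436), np.int64(183)) [440. 167. 139.]
can_blue 0.9 (np.int64(413), np.int64(222)) 
[... 1443 characters left out ...]
4(248)) [496. 204.   5.]
oil_bottle 0.95 (np.int64(402), np.int64(135)) [ 747. -196.  121.]
oil_bottle 0.27 (np.int64(270), np.int64(247)) [489. 109. 169.]
brake_disc 0.6 (np.int64(315), np.int64(134)) [798.  15.   3.]
tape_roll 0.6 (np.int64(247), np.int64(139)) [792. 202.   0.]
flap_left_edge 0.81 (np.int64(210), np.int64(250)) [486. 240. 166.]
flap_right_edge 0.9 (np.int64(267), np.int64(249)) [485. 114. 175.]
flap_right_edge 0.69 (np.int64(417), np.int64(223)) [ 536. -214.  139.]
flap_left_hinge 0.56 (np.int64(207), np.int64(252)) [482. 250. 158.]
flap_right_hinge 0.84 (np.int64(267), np.int64(252)) [478. 113. 179.]
flap_right_hinge 0.23 (np.int64(408), np.int64(251)) [ 479. -216.    1.]
```

View pics/scene.png

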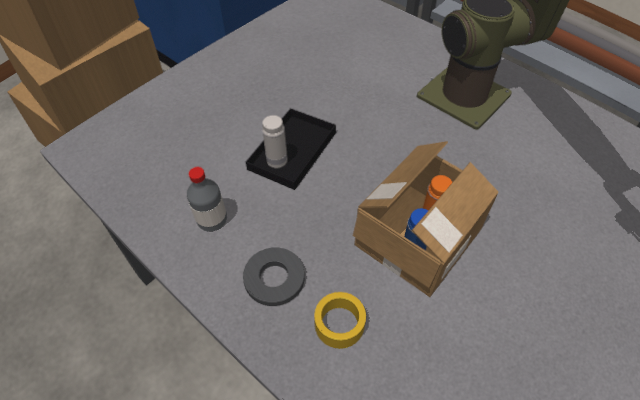

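View pics/top.png

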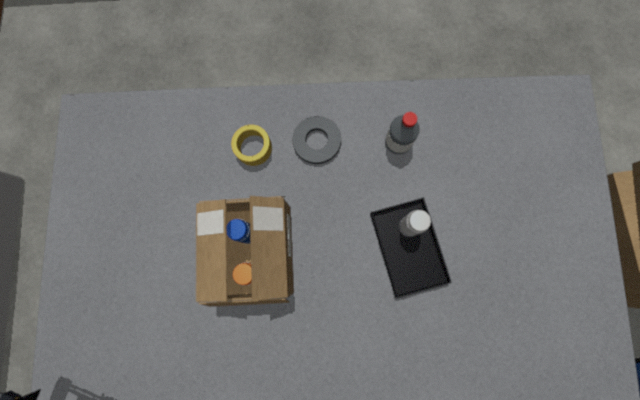

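```bash
python3 - <<'E'
from h import *
T=np.load('top.npz');S=np.load('scene.npz')
P=np.vstack([T['P'][T['d']>0],S['P'][S['d']>0]]); C=np.vstack([T['im'][T['d']>0],S['im'][S['d']>0]]).astype(int)
# flaps: above 143 and brownish
x,y,z=P.T
def box(m,n):
    q=P[m]; r=cv2.minAreaRect(q[:,:2].astype(np.float32)); print(n,len(q),np.round(r[0]),np.round(r[1]),round(r[2],1),np.round(q[:,2].min()),np.round(q[:,2].max()))
reg=(x>330)&(x<640)&(y>50)&(y<350)
for n,m in [('L',reg&(z>148)&(y>205)&(z<230)),('R',reg&(z>148)&(y<160)&(z<230))]:
    q=P[m]; 
    # plane fit robust
    A=np.c_[q[:,:2],np.ones(len(q))]
    w=np.ones(len(q),bool)
    for _ in range(6):
        c=np.linalg.lstsq(A[w],q[w,2],rcond=None)[0]; e=q[:,2]-A@c; w=abs(e)<6
    print(n,len(q),w.sum(),np.round(c,3),'ang',np.arctan(np.hypot(*c[:2])),'dir',np.degrees(np.arctan2(c[1],c[0]))); box_q=q[w]
    r=cv2.minAreaRect(box_q[:,:2].astype(np.float32)); print(np.round(r[0]),np.round(r[1]),r[2],box_q[:,2].min(),box_q[:,2].max())
    for zz in range(150,200,5):
        k=abs(box_q[:,2]-zz)<2.5
        if k.sum()>5: print(zz,k.sum(),np.round(np.median(box_q[k],0)), np.round(box_q[k].min(0)),np.round(box_q[k].max(0)))
o=(C[:,0]>180)&(C[:,2]<70)&(C[:,1]<150)&(C[:,1]>50)&reg; b=(C[:,2]>C[:,0]+50)&reg
for n,m in [('or',o&(z>118)&(z<145)),('bl',b&(z>118)&(z<145)),('ortop',o&(z>132)&(z<145)),('bltop',b&(z>132)&(z<145))]: 
    box(m,n); print(np.median(P[m],0).round())
tr=(x>330)&(x<640)&(y<-100)&(y>-330)
box(tr&(z>22)&(z<36)&(C.max(1)<90),'trayrim')
box(tr&(z>132)&(z<142),'whitetop')
E
```

```text
L 6241 6240 [ 1.90000e-02 -4.53000e-01  2.64177e+02] ang 0.4256768133722298 dir -87.63668317563139
[485. 243.] [220.  79.] 0.9948209524154663 148.00870899694593 183.38564767444632
150 785 [486. 271. 150.] [375. 255. 148.] [593. 284. 152.]
155 948 [490. 261. 155.] [377. 245. 153.] [594. 280. 157.]
160 961 [493. 250. 160.] [377. 236. 158.] [595. 270. 162.]
165 999 [488. 239. 165.] [378. 221. 163.] [595. 256. 167.]
170 982 [490. 228. 170.] [377. 213. 168.] [595. 244. 172.]
175 976 [491. 217. 175.] [378. 205. 173.] [595. 233. 177.]
180 581 [522. 209. 179.] [381. 205. 178.] [595. 222. 182.]
185 8 [481. 208. 183.] [418. 205. 183.] [556. 210. 183.]
R 5094 5074 [-2.600e-02  8.910e-01  8.611e+01] ang 0.7277615589558711 dir 91.64802890513391
[491. 114.] [219.  66.] 1.8426949977874756 148.00962145210326 204.6239752926474
150 353 [489.  87. 150.] [385.  79. 148.] [599.  96. 152.]
155 419 [489.  92. 155.] [383.  83. 153.] [601. 102. 157.]
160 418 [492.  97. 160.] [384.  89. 158.] [600. 109. 162.]
165 435 [489. 103. 165.] [384.  95. 163.] [599. 112. 167.]
170 453 [489. 108. 170.] [383. 100. 168.] [599. 120. 172.]
175 434 [498. 114. 175.] [383. 106. 173.] [598. 125. 177.]
180 459 [495. 119. 180.] [383. 109. 178.] [599. 129. 182.]
185 489 [487. 125. 185.] [382. 116. 183.] [599. 136. 187.]
190 466 [492. 130. 190.] [381. 122. 188.] [598. 140. 192.]
195 495 [495. 136. 195.] [381. 127. 193.] [598. 146. 197.]
or 243 [433. 175.] [36. 45.] 83.0 120.0 144.0
[435. 176. 141.]
bl 541 [533. 191.] [46. 42.] 2.7 119.0 144.0
[534. 188. 140.]
ortop 235 [434. 175.] [36. 44.] 89.3 136.0 144.0
[434. 176. 141.]
bltop 494 [533. 191.] [45. 42.] 1.8 132.0 144.0
[533. 189. 140.]
trayrim 1202 [ 489. -215.] [225. 143.] 14.0 22.0 36.0
whitetop 569 [ 543. -219.] [48. 45.] 89.1 132.0 142.0
```

The carton is on the left at about (488,184), with yaw near 2° and hinges at y≈86 and y≈282. Orange is the near can at image (242,272), blue is the far one at (237,232). The white can stands in the far half of the tray, so the tray's near half is free. I'll shut the fingers, lift and turn the tool so the jaw lies along carton x, then open the right flap first.

{"api": "jog_arm", "payload": {"moves": [{"z": -0.3, "az": 1, "fingers": -1}, {"z": -0.3, "az": 1, "fingers": -1}, {"z": -0.3, "az": 1, "fingers": -1}, {"z": -0.3, "az": 1, "fingers": -1}, {"z": -0.3, "az": 1, "fingers": -1}, {"z": -0.3, "az": 1, "fingers": -1}, {"z": -0.3, "az": 1, "fingers": -1}, {"z": -0.3, "az": 1, "fingers": -1}, {"az": 1, "fingers": -1}, {"az": 1, "fingers": -1}]}}

```text
validation failed for argument at $.mo...
```

{"api": "jog_arm", "payload": {"moves": [{"az": 1}, {"az": 1}, {"az": 1}, {"az": 1}, {"az": 1}, {"az": 1}, {"az": 1}, {"ay": -1}, {"ay": -1}, {"ay": -1}]}}

```text
validation failed for argument at $.mo...
```

{"api": "jog_arm", "payload": {"moves": [{"ay": -1}, {"ay": -1}, {"ay": -0.25}, {}, {}]}}

```text
validation failed for argument at $.mo...
```

```bash
cat > go.py <<'E'
# go.py x y z [x y z ...]: tool-frame deltas (units of 5 cm) from the current pose through world points
import sys
from h import *
from scipy.spatial.transform import Rotation as Ro
s=read_state(); q=s['tcp_rot']; R=Ro.from_quat([q[1],q[2],q[3],q[0]]).as_matrix()
print('t',round(s['time'],2),'tcp',s['tool_pos'].round(1),'F',s['force'].round(1),'op',round(s['opening'],1)); print(R.round(3))
p=s['tool_pos']
for w in np.array(sys.argv[1:],float).reshape(-1,3):
    print(w,(R.T@(w-p)/50).round(2)); p=w
E
python3 go.py 487 180 300 487 165 165 488 119 184 488 97 184 489 72 178 489 60 169 489 50 165
```

```text
t 1.3 tcp [222.8 610.6 186.5] F [-0.3  0.2 -0.6] op 95.2
[[-0.939  0.343  0.   ]
 [ 0.343  0.939  0.   ]
 [ 0.     0.    -1.   ]]
[487. 180. 300.] [-7.92 -6.28 -2.27]
[487. 165. 165.] [-0.1  -0.28  2.7 ]
[488. 119. 184.] [-0.33 -0.86 -0.38]
[488.  97. 184.] [-0.15 -0.41 -0.  ]
[489.  72. 178.] [-0.19 -0.46  0.12]
[489.  60. 169.] [-0.08 -0.23  0.18]
[489.  50. 165.] [-0.07 -0.19  0.08]
```

{"api": "jog_arm", "payload": {"moves": [{"x": 0.0, "y": 0.0, "z": -0.3, "ax": 0.0, "ay": 0.0, "az": 1.0, "fingers": -1.0}]}}

```text
time: 1.4
tool_pos: [222.1, 609.2, 198.8]
tcp_rot: [-0.001, 0.209, 0.978, -0.002]
force: [0.9, -0.4, -1.2]
opening: 91.3
```

{"api": "jog_arm", "payload": {"moves": [{"x": 0, "y": 0, "z": -0.3, "ax": 0, "ay": 0, "az": 1, "fingers": -1}, {"x": 0, "y": 0, "z": -0.3, "ax": 0, "ay": 0, "az": 1, "fingers": -1}, {"x": 0, "y": 0, "z": -0.3, "ax": 0, "ay": 0, "az": 1, "fingers": -1}, {"x": 0, "y": 0, "z": -0.3, "ax": 0, "ay": 0, "az": 1, "fingers": -1}, {"x": 0, "y": 0, "z": -0.3, "ax": 0, "ay": 0, "az": 1, "fingers": -1}, {"x": 0, "y": 0, "z": -0.3, "ax": 0, "ay": 0, "az": 1, "fingers": -1}, {"x": 0, "y": 0, "z": -0.3, "ax": 0, "ay": 0, "az": 1, "fingers": -1}, {"x": 0, "y": 0, "z": 0, "ax": 0, "ay": 0, "az": 1, "fingers": -1}, {"x": 0, "y": 0, "z": 0, "ax": 0, "ay": 0, "az": 1, "fingers": -1}, {"x": 0, "y": 0, "z": 0, "ax": 0, "ay": 0, "az": 1, "fingers": -1}]}}

```text
time: 2.4
tool_pos: [222.8, 610.7, 306.7]
tcp_rot: [-0.0, 0.531, 0.847, 0.0]
force: [-0.4, -0.1, -0.2]
opening: 12.7
```

{"api": "jog_arm", "payload": {"moves": [{"x": 0, "y": 0, "z": 0, "ax": 0, "ay": 0, "az": 1, "fingers": -1}, {"x": 0, "y": 0, "z": 0, "ax": 0, "ay": 0, "az": 1, "fingers": -1}, {"x": 0, "y": 0, "z": 0, "ax": 0, "ay": 0, "az": 1, "fingers": -1}, {"x": 0, "y": 0, "z": 0, "ax": 0, "ay": 0, "az": 1, "fingers": -1}, {"x": 0, "y": 0, "z": 0, "ax": 0, "ay": 0, "az": 1, "fingers": -1}, {"x": 0, "y": 0, "z": 0, "ax": 0, "ay": 0, "az": 1, "fingers": -1}, {"x": 0, "y": 0, "z": 0, "ax": 0, "ay": -1, "az": 0, "fingers": -1}, {"x": 0, "y": 0, "z": 0, "ax": 0, "ay": -1, "az": 0, "fingers": -1}, {"x": 0, "y": 0, "z": 0, "ax": 0, "ay": -1, "az": 0, "fingers": -1}, {"x": 0, "y": 0, "z": 0, "ax": 0, "ay": -1, "az": 0, "fingers": -1}]}}

```text
time: 3.4
tool_pos: [222.8, 610.7, 306.8]
tcp_rot: [0.101, 0.688, 0.712, -0.097]
force: [0.1, -0.4, 0.5]
opening: 0.3
```

{"api": "jog_arm", "payload": {"moves": [{"x": 0, "y": 0, "z": 0, "ax": 0, "ay": -1, "az": 0, "fingers": -1}, {"x": 0, "y": 0, "z": 0, "ax": 0, "ay": -1, "az": 0, "fingers": -1}, {"x": 0, "y": 0, "z": 0, "ax": 0, "ay": 0, "az": 0, "fingers": -1}, {"x": 0, "y": 0, "z": 0, "ax": 0, "ay": 0, "az": 0, "fingers": -1}]}}

```text
time: 3.8
tool_pos: [222.7, 610.8, 305.8]
tcp_rot: [0.149, 0.68, 0.703, -0.145]
force: [0.1, -0.5, 0.6]
opening: 0.1
```

```bash
python3 go.py 487 180 300 487 165 165 488 119 184 488 97 184 489 72 178 489 60 169 489 50 165
```

```text
t 3.8 tcp [222.7 610.8 305.8] F [ 0.1 -0.5  0.6] op 0.1
[[-0.032  0.999  0.014]
 [ 0.913  0.034 -0.406]
 [-0.407 -0.    -0.914]]
[487. 180. 300.] [-7.99  4.99  3.68]
[487. 165. 165.] [ 0.82 -0.01  2.59]
[488. 119. 184.] [-1.   -0.01  0.03]
[488.  97. 184.] [-0.4  -0.02  0.18]
[489.  72. 178.] [-0.41  0.    0.31]
[489.  60. 169.] [-0.15 -0.01  0.26]
[489.  50. 165.] [-0.15 -0.01  0.15]
```

{"api": "jog_arm", "payload": {"moves": [{"x": -0.6, "y": 0.37, "z": 0.28, "ax": 0, "ay": 0, "az": 0, "fingers": -1}, {"x": -0.6, "y": 0.37, "z": 0.28, "ax": 0, "ay": 0, "az": 0, "fingers": -1}, {"x": -0.6, "y": 0.37, "z": 0.28, "ax": 0, "ay": 0, "az": 0, "fingers": -1}, {"x": -0.6, "y": 0.37, "z": 0.28, "ax": 0, "ay": 0, "az": 0, "fingers": -1}, {"x": -0.6, "y": 0.37, "z": 0.28, "ax": 0, "ay": 0, "az": 0, "fingers": -1}, {"x": -0.6, "y": 0.37, "z": 0.28, "ax": 0, "ay": 0, "az": 0, "fingers": -1}, {"x": -0.6, "y": 0.37, "z": 0.28, "ax": 0, "ay": 0, "az": 0, "fingers": -1}, {"x": -0.6, "y": 0.37, "z": 0.28, "ax": 0, "ay": 0, "az": 0, "fingers": -1}, {"x": -0.6, "y": 0.37, "z": 0.28, "ax": 0, "ay": 0, "az": 0, "fingers": -1}, {"x": -0.6, "y": 0.37, "z": 0.28, "ax": 0, "ay": 0, "az": 0, "fingers": -1}]}}

```text
time: 4.8
tool_pos: [419.4, 284.3, 301.6]
tcp_rot: [0.149, 0.68, 0.703, -0.143]
force: [0.4, 1.1, -0.8]
opening: 0.5
```

{"api": "jog_arm", "payload": {"moves": [{"x": -0.6, "y": 0.37, "z": 0.28, "ax": 0, "ay": 0, "az": 0, "fingers": -1}, {"x": -0.6, "y": 0.37, "z": 0.28, "ax": 0, "ay": 0, "az": 0, "fingers": -1}, {"x": -0.6, "y": 0.37, "z": 0.28, "ax": 0, "ay": 0, "az": 0, "fingers": -1}, {"x": -0.2, "y": 0.18, "z": 0.06, "ax": 0, "ay": 0, "az": 0, "fingers": -1}, {"x": 0, "y": 0, "z": 0, "ax": 0, "ay": 0, "az": 0, "fingers": -1}, {"x": 0, "y": 0, "z": 0, "ax": 0, "ay": 0, "az": 0, "fingers": -1}]}}

```text
time: 5.4
tool_pos: [486.8, 179.2, 300.6]
tcp_rot: [0.149, 0.68, 0.703, -0.144]
force: [-0.5, -0.6, 0.2]
opening: 0.4
```

```bash
python3 go.py 487 165 165 488 119 184 488 97 184 489 72 178 489 60 169 489 50 165
```

```text
t 5.4 tcp [486.8 179.2 300.6] F [-0.5 -0.6  0.2] op 0.4
[[-0.031  0.999  0.015]
 [ 0.914  0.034 -0.405]
 [-0.405  0.001 -0.914]]
[487. 165. 165.] [ 0.84 -0.01  2.59]
[488. 119. 184.] [-1.   -0.01  0.03]
[488.  97. 184.] [-0.4  -0.01  0.18]
[489.  72. 178.] [-0.41  0.    0.31]
[489.  60. 169.] [-0.15 -0.01  0.26]
[489.  50. 165.] [-0.15 -0.01  0.15]
```

Next I'll go down into the gap and sweep the right flap up its arc.

{"api": "jog_arm", "payload": {"moves": [{"x": 0.17, "y": 0, "z": 0.52, "ax": 0, "ay": 0, "az": 0, "fingers": -1}, {"x": 0.17, "y": 0, "z": 0.52, "ax": 0, "ay": 0, "az": 0, "fingers": -1}, {"x": 0.17, "y": 0, "z": 0.52, "ax": 0, "ay": 0, "az": 0, "fingers": -1}, {"x": 0.17, "y": 0, "z": 0.52, "ax": 0, "ay": 0, "az": 0, "fingers": -1}, {"x": 0.16, "y": 0, "z": 0.51, "ax": 0, "ay": 0, "az": 0, "fingers": -1}, {"x": 0, "y": 0, "z": 0, "ax": 0, "ay": 0, "az": 0, "fingers": -1}, {"x": 0, "y": 0, "z": 0, "ax": 0, "ay": 0, "az": 0, "fingers": -1}]}}

```text
time: 6.1
tool_pos: [487.3, 165.4, 165.0]
tcp_rot: [0.15, 0.679, 0.704, -0.145]
force: [-0.1, 1.4, 0.8]
opening: 0.3
```

{"api": "jog_arm", "payload": {"moves": [{"x": -0.2, "y": 0, "z": 0, "ax": 0, "ay": 0, "az": 0, "fingers": -1}, {"x": -0.2, "y": 0, "z": 0, "ax": 0, "ay": 0, "az": 0, "fingers": -1}, {"x": -0.2, "y": 0, "z": 0, "ax": 0, "ay": 0, "az": 0, "fingers": -1}, {"x": -0.2, "y": 0, "z": 0, "ax": 0, "ay": 0, "az": 0, "fingers": -1}, {"x": -0.2, "y": 0, "z": 0.02, "ax": 0, "ay": 0, "az": 0, "fingers": -1}, {"x": -0.2, "y": 0, "z": 0.09, "ax": 0, "ay": 0, "az": 0, "fingers": -1}, {"x": -0.2, "y": 0, "z": 0.09, "ax": 0, "ay": 0, "az": 0, "fingers": -1}]}}

```text
time: 6.8
tool_pos: [490.0, 95.4, 184.2]
tcp_rot: [0.15, 0.68, 0.703, -0.144]
force: [1.0, 0.3, 0.6]
opening: 0.5
```

{"api": "jog_arm", "payload": {"moves": [{"x": -0.2, "y": 0, "z": 0.15, "ax": 0, "ay": 0, "az": 0, "fingers": -1}, {"x": -0.2, "y": 0, "z": 0.16, "ax": 0, "ay": 0, "az": 0, "fingers": -1}, {"x": -0.15, "y": 0, "z": 0.26, "ax": 0, "ay": 0, "az": 0, "fingers": -1}, {"x": -0.15, "y": 0, "z": 0.15, "ax": 0, "ay": 0, "az": 0, "fingers": -1}, {"x": 0, "y": 0, "z": 0, "ax": 0, "ay": 0, "az": 0, "fingers": -1}, {"x": 0, "y": 0, "z": 0, "ax": 0, "ay": 0, "az": 0, "fingers": -1}]}}

```text
time: 7.4
tool_pos: [491.5, 49.7, 165.1]
tcp_rot: [0.149, 0.68, 0.703, -0.145]
force: [0.7, 0.7, -0.0]
opening: 0.7
```

```bash
python3 go.py; python3 - <<'E'
from h import *
im,d,ci=cam('scene'); save('s2.png',cv2.resize(im[100:320,300:560],None,fx=2.5,fy=2.5))
E
```

```text
t 7.4 tcp [491.5  49.7 165.1] F [ 0.7  0.7 -0. ] op 0.7
[[-0.031  0.999  0.013]
 [ 0.913  0.034 -0.406]
 [-0.407 -0.    -0.914]]
```

View pics/s2.png

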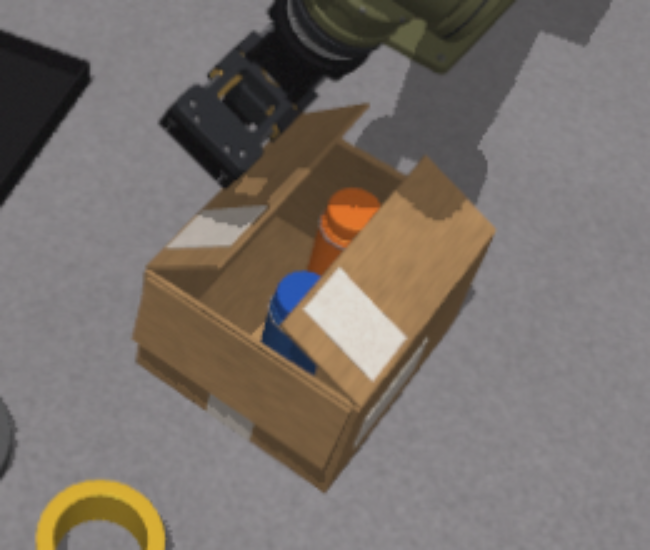

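```bash
python3 - <<'E'
from h import *
im,d,ci=cam('scene')
K=np.array([[ci['fx'],0,ci['cx']],[0,ci['fy'],ci['cy']],[0,0,1.]])
for th in [.78,2.4,2.6]:
    pts=np.array([[x,86+85*np.cos(th),140+85*np.sin(th)] for x in(383,598)]+[[383,86,140],[598,86,140.]])
    p=cv2.projectPoints(pts,np.array(ci['rvec']),np.array(ci['tvec']),K,np.array([ci['k1'],0,0,0.]))[0][:,0]
    print(th,((p-[300,100])*2.5).round().tolist())
P=cloud(d,ci); x,y,z=P[d>0].T
for xx in (420,560):
  for yy in range(0,160,10):
    m=(abs(x-xx)<12)&(abs(y-yy)<4)
    if m.sum(): print(xx,yy,m.sum(),np.median(z[m]).round(),z[m].min().round(),z[m].max().round())
E
```

```text
0.78 [[370.0, 108.0], [212.0, 266.0], [299.0, 121.0], [145.0, 269.0]]
2.4 [[250.0, 41.0], [87.0, 182.0], [299.0, 121.0], [145.0, 269.0]]
2.6 [[239.0, 47.0], [77.0, 187.0], [299.0, 121.0], [145.0, 269.0]]
420 0 26 2.0 -1.0 6.0
420 10 23 2.0 -1.0 5.0
420 20 21 2.0 -2.0 4.0
420 80 13 16.0 6.0 150.0
420 90 44 6.0 3.0 159.0
420 100 70 163.0 4.0 497.0
420 110 76 172.0 1.0 518.0
420 120 69 181.0 4.0 531.0
420 130 56 188.0 3.0 540.0
420 140 71 203.0 2.0 539.0
420 150 3 140.0 139.0 534.0
560 0 32 2.0 -2.0 5.0
560 10 26 2.0 -2.0 5.0
560 20 30 2.0 -2.0 6.0
560 30 31 1.0 -2.0 4.0
560 40 30 2.0 -2.0 4.0
560 50 25 1.0 -3.0 5.0
560 60 3 1.0 -1.0 1.0
560 70 4 279.0 278.0 283.0
560 80 11 280.0 272.0 317.0
560 90 124 274.0 69.0 317.0
560 100 96 308.0 158.0 314.0
560 110 99 303.0 166.0 309.0
560 120 96 298.0 175.0 304.0
560 130 101 295.0 185.0 300.0
560 140 84 291.0 194.0 298.0
560 150 25 201.0 198.0 290.0
```

```bash
python3 - <<'E'
from h import *
a=cam('wrist')[0]; b=cam('top')[0]
c=cv2.resize(b[180:320,170:340],None,fx=3,fy=3)
save('w3.png',np.vstack([cv2.resize(a,(510,319))[:, :],c[:281]]))
print(a.shape,c.shape)
E
python3 go.py 491 50 300
```

```text
(400, 640, 3) (420, 510, 3)
t 7.6 tcp [491.9  50.3 165.8] F [ 0.6  0.2 -0.7] op 0.4
[[-0.032  0.999  0.015]
 [ 0.913  0.035 -0.406]
 [-0.407  0.001 -0.914]]
[491.  50. 300.] [-1.1  -0.02 -2.45]
```

View pics/w3.png

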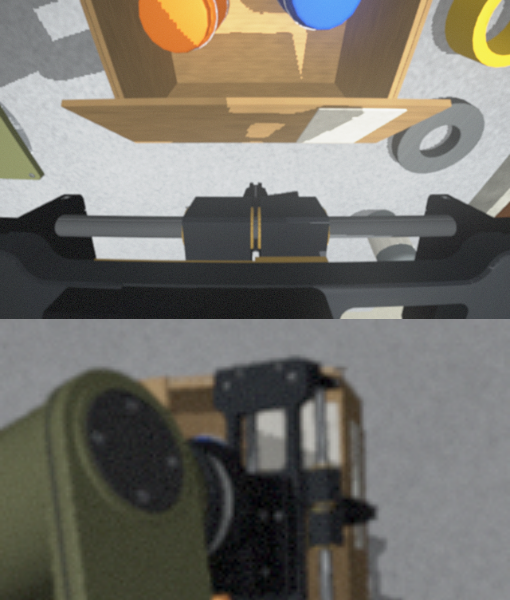

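```bash
python3 - <<'E'
from h import *
from scipy.spatial.transform import Rotation as Ro
s=read_state(); q=s['tcp_rot']; R=Ro.from_quat([q[1],q[2],q[3],q[0]]).as_matrix(); p=s['tool_pos']
for c in ['scene','wrist','top']:
    im,d,ci=cam(c)
    K=np.array([[ci['fx'],0,ci['cx']],[0,ci['fy'],ci['cy']],[0,0,1.]])
    pts=np.array([p-k*R[:,2] for k in (0,20,40,80)])
    f=lambda a:cv2.projectPoints(a,np.array(ci['rvec']),np.array(ci['tvec']),K,np.array([ci['k1'],0,0,0.]))[0][:,0]
    u=f(pts); Rc=cv2.Rodrigues(np.array(ci['rvec']))[0]; zc=(pts@Rc.T+np.array(ci['tvec']))[:,2]
    print(c,u.round(1).tolist(),zc.round())
    for a in u: 
        i,j=np.round(a).astype(int)
        if 0<=j<400 and 0<=i<640: print(d[j,i], cloud(d,ci)[j,i].round())
    if c=='scene': save('s4.png',cv2.resize(im[110:240,330:460],None,fx=4.6,fy=4.6,interpolation=cv2.INTER_CUBIC)); print(((u-[330,110])*4.6).round())
E
```

```text
scene [[377.7, 160.2], [381.7, 156.2], [385.8, 152.1], [394.5, 143.3]] [993. 975. 957. 922.]
851.83417 [571. 101. 272.]
820.9663 [580. 114. 299.]
822.1265 [570. 115. 303.]
884.6875 [513.  95. 266.]
[[220. 231.]
 [238. 213.]
 [257. 194.]
 [297. 153.]]
wrist [[320.8, 231.9], [320.8, 242.6], [320.8, 255.7], [320.9, 293.3]] [209. 190. 170. 132.]
177.68019 [491.  72. 189.]
160.6743 [491.  79. 205.]
144.32628 [491.  86. 220.]
83.44049 [489. 124. 267.]
top [[297.3, 245.2], [292.6, 245.0], [287.7, 244.7], [277.2, 244.3]] [822. 804. 787. 751.]
983.2191 [501.  67.   4.]
782.5331 [490.  55. 206.]
764.6777 [490.  63. 224.]
693.4624 [488.  74. 297.]
```

View pics/s4.png

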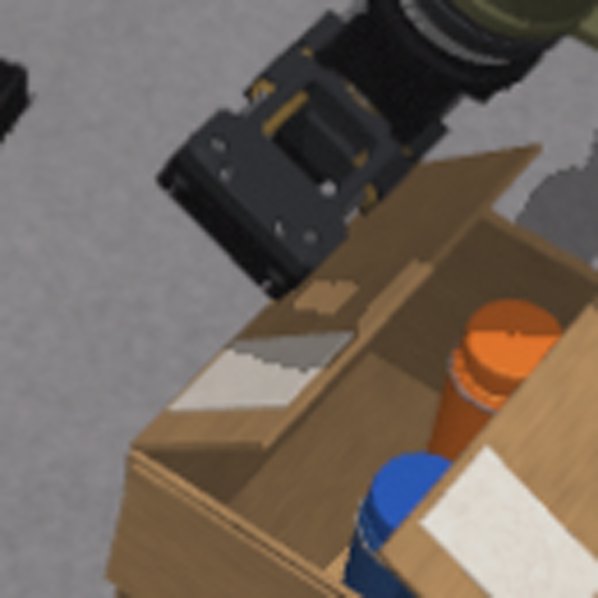

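The finger is now outside while the flap is still at about 0.8 rad (flap edge in the crop from (265,440) to (540,145)), so the sweep didn't catch it. I'll go back up and over, and retry in small steps.

{"api": "jog_arm", "payload": {"moves": [{"x": -0.22, "y": 0, "z": -0.5, "ax": 0, "ay": 0, "az": 0, "fingers": -1}, {"x": -0.22, "y": 0, "z": -0.5, "ax": 0, "ay": 0, "az": 0, "fingers": -1}, {"x": -0.22, "y": 0, "z": -0.5, "ax": 0, "ay": 0, "az": 0, "fingers": -1}, {"x": -0.22, "y": 0, "z": -0.5, "ax": 0, "ay": 0, "az": 0, "fingers": -1}, {"x": -0.22, "y": 0, "z": -0.45, "ax": 0, "ay": 0, "az": 0, "fingers": -1}, {"x": 0.7, "y": -0.03, "z": -0.31, "ax": 0, "ay": 0, "az": 0, "fingers": -1}, {"x": 0.7, "y": -0.03, "z": -0.31, "ax": 0, "ay": 0, "az": 0, "fingers": -1}, {"x": 0.7, "y": -0.03, "z": -0.31, "ax": 0, "ay": 0, "az": 0, "fingers": -1}, {"x": 0, "y": 0, "z": 0, "ax": 0, "ay": 0, "az": 0, "fingers": -1}, {"x": 0, "y": 0, "z": 0, "ax": 0, "ay": 0, "az": 0, "fingers": -1}]}}

```text
time: 8.75
tool_pos: [483.2, 164.6, 299.4]
tcp_rot: [0.15, 0.679, 0.704, -0.145]
force: [0.3, 0.5, -0.7]
opening: -0.0
```

```bash
cat > flap.py <<'E'
# z profile of the flaps at world x=XX from a camera, excluding points above 235
from h import *
import sys
for c in sys.argv[1].split(','):
    im,d,ci=cam(c); P=cloud(d,ci); x,y,z=P[d>0].T
    for xx in (400,440,540,580):
        o=[]
        for yy in range(0,370,15):
            m=(abs(x-xx)<10)&(abs(y-yy)<5)&(z>143)&(z<240)
            if m.sum()>3: o.append((yy,int(np.median(z[m]))))
        print(c,xx,o)
E
python3 flap.py scene,wrist; python3 go.py 489 165 165 489 143 167 489 119 184 489 97 184 490 72 178 490 60 169 491 50 165
```

```text
scene 400 [(90, 153), (105, 167), (120, 180), (135, 196), (210, 176), (225, 170), (240, 163), (255, 156), (270, 149)]
scene 440 [(90, 154), (105, 168), (120, 180), (135, 194), (210, 178), (225, 171), (240, 164), (255, 157), (270, 150), (285, 145)]
scene 540 [(90, 152), (105, 166), (120, 179), (135, 192), (150, 201), (210, 179), (225, 173), (240, 166), (255, 159), (270, 153), (285, 146)]
scene 580 [(90, 150), (105, 163), (120, 176), (135, 191), (150, 200), (210, 179), (225, 173), (240, 165), (255, 159), (270, 152), (285, 146)]
wrist 400 [(75, 143), (90, 154), (105, 167), (120, 181), (135, 198), (210, 173), (225, 166), (240, 159), (255, 152), (270, 145)]
wrist 440 [(90, 153), (105, 166), (120, 181), (135, 194), (210, 174), (225, 167), (240, 160), (255, 153), (270, 146)]
wrist 540 [(90, 151), (105, 165), (120, 178), (135, 192), (150, 197), (210, 176), (225, 169), (240, 162), (255, 155), (270, 148), (285, 143)]
wrist 580 [(90, 148), (105, 162), (120, 178), (135, 192), (150, 198), (210, 176), (225, 169), (240, 162), (255, 155), (270, 148), (285, 143)]
t 8.85 tcp [483.2 163.4 299.5] F [ 0.3 -0.8  0.5] op 0.5
[[-0.031  0.999  0.014]
 [ 0.913  0.034 -0.407]
 [-0.407 -0.    -0.913]]
[489. 165. 165.] [1.12 0.12 2.45]
[489. 143. 167.] [-0.42 -0.01  0.14]
[489. 119. 184.] [-0.58 -0.02 -0.12]
[489.  97. 184.] [-0.4  -0.01  0.18]
[490.  72. 178.] [-0.41  0.    0.31]
[490.  60. 169.] [-0.15 -0.01  0.26]
[491.  50. 165.] [-0.15  0.01  0.15]
```

{"api": "jog_arm", "payload": {"moves": [{"x": 0.28, "y": 0, "z": 0.61, "ax": 0, "ay": 0, "az": 0, "fingers": -1}, {"x": 0.28, "y": 0, "z": 0.61, "ax": 0, "ay": 0, "az": 0, "fingers": -1}, {"x": 0.28, "y": 0, "z": 0.61, "ax": 0, "ay": 0, "az": 0, "fingers": -1}, {"x": 0.28, "y": 0.05, "z": 0.62, "ax": 0, "ay": 0, "az": 0, "fingers": -1}, {"x": 0, "y": 0, "z": 0, "ax": 0, "ay": 0, "az": 0, "fingers": -1}, {"x": -0.1, "y": 0, "z": 0.03, "ax": 0, "ay": 0, "az": 0, "fingers": -1}, {"x": -0.1, "y": 0, "z": 0.03, "ax": 0, "ay": 0, "az": 0, "fingers": -1}, {"x": -0.1, "y": 0, "z": 0.03, "ax": 0, "ay": 0, "az": 0, "fingers": -1}, {"x": -0.1, "y": 0, "z": 0.03, "ax": 0, "ay": 0, "az": 0, "fingers": -1}, {"x": -0.1, "y": 0, "z": -0.02, "ax": 0, "ay": 0, "az": 0, "fingers": -1}]}}

```text
time: 9.85
tool_pos: [486.7, 140.2, 171.3]
tcp_rot: [0.15, 0.68, 0.703, -0.144]
force: [0.1, 0.1, -0.8]
opening: 0.4
```

{"api": "jog_arm", "payload": {"moves": [{"x": -0.1, "y": 0, "z": -0.02, "ax": 0, "ay": 0, "az": 0, "fingers": -1}, {"x": -0.1, "y": 0, "z": -0.02, "ax": 0, "ay": 0, "az": 0, "fingers": -1}, {"x": 0, "y": 0, "z": 0, "ax": 0, "ay": 0, "az": 0, "fingers": -1}]}}

```text
time: 10.15
tool_pos: [487.1, 132.0, 177.0]
tcp_rot: [0.15, 0.68, 0.703, -0.144]
force: [0.9, 0.4, -0.0]
opening: 0.4
```

```bash
python3 flap.py scene; python3 go.py; python3 - <<'E'
from h import *
im=cam('scene')[0]; save('s5.png',cv2.resize(im[110:240,330:460],None,fx=4.6,fy=4.6,interpolation=cv2.INTER_CUBIC))
E
```

```text
scene 400 [(90, 154), (210, 177), (225, 170), (240, 163), (255, 157), (270, 149)]
scene 440 [(90, 152), (210, 178), (225, 171), (240, 164), (255, 157), (270, 150)]
scene 540 [(90, 151), (105, 166), (120, 179), (135, 193), (150, 201), (210, 179), (225, 173), (240, 166), (255, 159), (270, 153), (285, 146)]
scene 580 [(90, 150), (105, 163), (120, 177), (135, 191), (150, 200), (210, 179), (225, 173), (240, 166), (255, 159), (270, 152), (285, 146)]
t 10.2 tcp [486.9 132.2 176.7] F [ 0.   0.5 -0.5] op 0.5
[[-0.031  0.999  0.014]
 [ 0.913  0.034 -0.406]
 [-0.406  0.001 -0.914]]
```

View pics/s5.png

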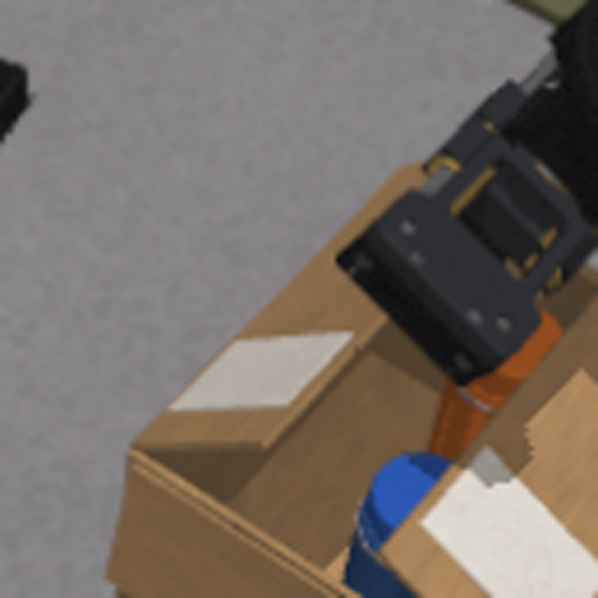

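```bash
python3 - <<'E'
from h import *
im,d,ci=cam('wrist'); save('w6.png',cv2.resize(im[80:400],(800,400)))
P=cloud(d,ci)
for r in range(150,330,10): print(r,d[r,321].round(),P[r,321].round(),'|',P[r,260].round(), '|',P[r,200].round())
E
```

```text
150 362.0 [488. 104.   3.] | [442. 175. 138.] | [382. 154. 102.]
160 371.0 [489.  90.   3.] | [441. 167. 138.] | [382. 146. 106.]
170 363.0 [489.  84.  17.] | [440. 158. 137.] | [382. 140. 112.]
180 346.0 [489.  84.  40.] | [417.  82.  39.] | [383. 134. 118.]
190 0.0 [482. 278. 327.] | [421.  82.  60.] | [383. 127. 123.]
200 316.0 [489.  84.  78.] | [423.  82.  78.] | [482. 278. 327.]
210 303.0 [489.  84.  94.] | [426.  82.  94.] | [384. 113. 134.]
220 290.0 [489.  85. 111.] | [429.  83. 111.] | [384. 107. 140.]
230 280.0 [489.  84. 124.] | [431.  82. 123.] | [381.  94. 138.]
240 165.0 [486. 159. 211.] | [448. 143. 197.] | [410. 143. 197.]
250 151.0 [486. 166. 224.] | [465. 210. 265.] | [297. -86.   0.]
260 140.0 [486. 170. 235.] | [467. 213. 272.] | [ 290. -113.   -1.]
270 132.0 [485. 173. 243.] | [468. 215. 277.] | [ 285. -139.   -0.]
280 84.0 [484. 209. 275.] | [468. 216. 281.] | [449. 207. 275.]
290 83.0 [484. 208. 278.] | [468. 212. 281.] | [450. 206. 278.]
300 130.0 [486. 164. 253.] | [468. 210. 283.] | [ 263. -232.   -1.]
310 131.0 [486. 160. 255.] | [468. 206. 284.] | [ 255. -267.    0.]
320 602.0 [ 502. -282.    7.] | [468. 204. 285.] | [ 246. -306.   -0.]
```

View pics/w6.png

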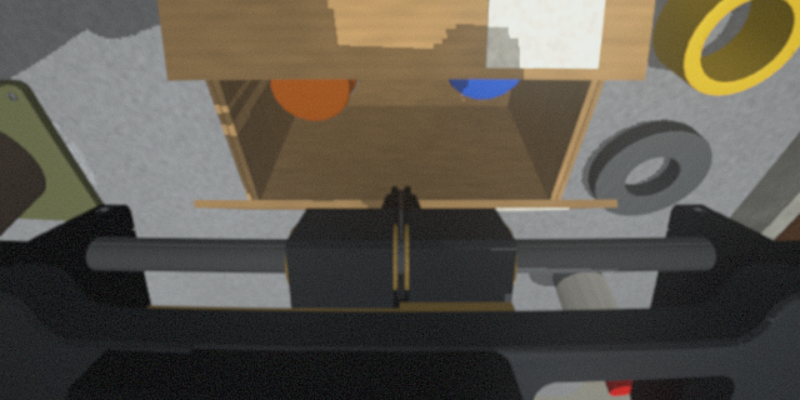

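The wrist view shows the fingertip at (400,195), crossing the line of the flap's edge, with no reading above 1 N. I'll test contact with a pure lift.

{"api": "jog_arm", "payload": {"moves": [{"x": -0.08, "y": 0, "z": -0.18, "ax": 0, "ay": 0, "az": 0, "fingers": -1}, {"x": -0.08, "y": 0, "z": -0.18, "ax": 0, "ay": 0, "az": 0, "fingers": -1}, {"x": -0.08, "y": 0, "z": -0.18, "ax": 0, "ay": 0, "az": 0, "fingers": -1}, {"x": 0, "y": 0, "z": 0, "ax": 0, "ay": 0, "az": 0, "fingers": -1}]}}

```text
time: 10.7
tool_pos: [488.0, 132.9, 208.5]
tcp_rot: [0.15, 0.68, 0.703, -0.143]
force: [1.1, 0.7, 0.5]
opening: 0.5
```

```bash
python3 flap.py scene; python3 go.py
```

```text
scene 400 [(210, 176), (225, 169), (240, 163), (255, 156), (270, 149)]
scene 440 [(90, 152), (210, 178), (225, 171), (240, 163), (255, 157), (270, 150)]
scene 540 [(90, 152), (105, 166), (120, 180), (135, 193), (150, 200), (210, 179), (225, 173), (240, 166), (255, 159), (270, 152), (285, 146)]
scene 580 [(90, 150), (105, 164), (120, 177), (135, 191), (150, 201), (210, 179), (225, 173), (240, 165), (255, 159), (270, 152), (285, 147)]
t 10.75 tcp [487.5 132.7 207.4] F [ 0.5 -0.5 -0.2] op 0.6
[[-0.03   0.999  0.016]
 [ 0.913  0.034 -0.405]
 [-0.406  0.003 -0.914]]
```

The closed fingertips pass through the flap without moving it or showing any force. Next I'll try grasping its free edge with the jaws across the flap, following its arc as the notes suggest. First come upright, raise and turn the jaw along y.

{"api": "jog_arm", "payload": {"moves": [{"x": 0, "y": 0, "z": -0.4, "ax": 0, "ay": 1, "az": 0, "fingers": 0.26}, {"x": 0, "y": 0, "z": -0.4, "ax": 0, "ay": 1, "az": 0, "fingers": 0.26}, {"x": 0, "y": 0, "z": -0.4, "ax": 0, "ay": 1, "az": 0, "fingers": 0.26}, {"x": 0, "y": 0, "z": -0.4, "ax": 0, "ay": 1, "az": 0, "fingers": 0.26}, {"x": 0, "y": 0, "z": -0.4, "ax": 0, "ay": 1, "az": 0, "fingers": 0.26}, {"x": 0, "y": 0, "z": 0, "ax": 0, "ay": 1, "az": 0, "fingers": 0.26}, {"x": 0, "y": 0, "z": 0, "ax": 0, "ay": 0, "az": -1, "fingers": 0.26}, {"x": 0, "y": 0, "z": 0, "ax": 0, "ay": 0, "az": -1, "fingers": 0.26}, {"x": 0, "y": 0, "z": 0, "ax": 0, "ay": 0, "az": -1, "fingers": 0.26}, {"x": 0, "y": 0, "z": 0, "ax": 0, "ay": 0, "az": -1, "fingers": 0.26}]}}

```text
time: 11.75
tool_pos: [485.7, 159.6, 301.1]
tcp_rot: [-0.0, 0.587, 0.81, -0.0]
force: [-0.8, 0.3, 0.4]
opening: 59.9
```

{"api": "jog_arm", "payload": {"moves": [{"x": 0, "y": 0, "z": 0, "ax": 0, "ay": 0, "az": -1, "fingers": 0.26}, {"x": 0, "y": 0, "z": 0, "ax": 0, "ay": 0, "az": -1, "fingers": 0.26}, {"x": 0, "y": 0, "z": 0, "ax": 0, "ay": 0, "az": -1, "fingers": 0.26}, {"x": 0, "y": 0, "z": 0, "ax": 0, "ay": 0, "az": -1, "fingers": 0.26}, {"x": 0, "y": 0, "z": 0, "ax": 0, "ay": 0, "az": -1, "fingers": 0.26}, {"x": 0, "y": 0, "z": 0, "ax": 0, "ay": 0, "az": -1, "fingers": 0.26}, {"x": 0, "y": 0, "z": 0, "ax": 0, "ay": 0, "az": -1, "fingers": 0.26}, {"x": 0, "y": 0, "z": 0, "ax": 0, "ay": 0, "az": -1, "fingers": 0.26}, {"x": 0, "y": 0, "z": 0, "ax": 0, "ay": 0, "az": -1, "fingers": 0.26}, {"x": 0, "y": 0, "z": 0, "ax": 0, "ay": 0, "az": -1, "fingers": 0.26}]}}

```text
time: 12.75
tool_pos: [485.6, 159.7, 301.1]
tcp_rot: [-0.0, 0.275, 0.962, -0.0]
force: [-0.6, 0.1, -0.6]
opening: 60.0
```

{"api": "jog_arm", "payload": {"moves": [{"x": 0, "y": 0, "z": 0, "ax": 0, "ay": 0, "az": -1, "fingers": 0.26}, {"x": 0, "y": 0, "z": 0, "ax": 0, "ay": 0, "az": -1, "fingers": 0.26}, {"x": 0, "y": 0, "z": 0, "ax": 0, "ay": 0, "az": -1, "fingers": 0.26}, {"x": 0, "y": 0, "z": 0, "ax": 0, "ay": 0, "az": -1, "fingers": 0.26}, {"x": 0, "y": 0, "z": 0, "ax": 0, "ay": 0, "az": -1, "fingers": 0.26}, {"x": 0, "y": 0, "z": 0, "ax": 0, "ay": 0, "az": -1, "fingers": 0.26}, {"x": 0, "y": 0, "z": 0, "ax": 0, "ay": 0, "az": -1, "fingers": 0.26}, {"x": 0, "y": 0, "z": 0, "ax": 0, "ay": 0, "az": -1, "fingers": 0.26}, {"x": 0, "y": 0, "z": 0, "ax": 0, "ay": 0, "az": -0.5, "fingers": 0.26}]}}

```text
time: 13.65
tool_pos: [485.6, 159.7, 301.1]
tcp_rot: [-0.0, -0.018, 1.0, -0.0]
force: [0.4, 0.3, -0.1]
opening: 59.8
```

{"api": "jog_arm", "payload": {"moves": [{"x": 0, "y": 0, "z": 0, "ax": 1, "ay": 0, "az": 0, "fingers": 0.26}, {"x": 0, "y": 0, "z": 0, "ax": 1, "ay": 0, "az": 0, "fingers": 0.26}, {"x": 0, "y": 0, "z": 0, "ax": 1, "ay": 0, "az": 0, "fingers": 0.26}, {"x": 0, "y": 0, "z": 0, "ax": 1, "ay": 0, "az": 0, "fingers": 0.26}, {"x": 0, "y": 0, "z": 0, "ax": 1, "ay": 0, "az": 0, "fingers": 0.26}, {"x": 0, "y": 0, "z": 0, "ax": 1, "ay": 0, "az": 0, "fingers": 0.26}, {"x": 0, "y": 0, "z": 0, "ax": 0, "ay": 0, "az": 0, "fingers": 0.26}, {"x": 0, "y": 0, "z": 0, "ax": 0, "ay": 0, "az": 0, "fingers": 0.26}]}}

```text
time: 14.45
tool_pos: [485.7, 160.0, 301.0]
tcp_rot: [0.003, -0.017, 0.978, -0.208]
force: [0.5, -0.2, 0.7]
opening: 59.7
```

```bash
python3 go.py 488 155 240 488 138 187
```

```text
t 14.45 tcp [485.7 160.  301. ] F [ 0.5 -0.2  0.7] op 59.7
[[-0.999 -0.032  0.013]
 [-0.035  0.913 -0.406]
 [ 0.001 -0.406 -0.914]]
[488. 155. 240.] [-0.04  0.4   1.16]
[488. 138. 187.] [0.01 0.12 1.11]
```

{"api": "jog_arm", "payload": {"moves": [{"x": -0.03, "y": 0.26, "z": 0.6, "ax": 0, "ay": 0, "az": 0, "fingers": 0.26}, {"x": 0, "y": 0.26, "z": 0.6, "ax": 0, "ay": 0, "az": 0, "fingers": 0.26}, {"x": 0, "y": 0, "z": 0.6, "ax": 0, "ay": 0, "az": 0, "fingers": 0.26}, {"x": 0, "y": 0, "z": 0.63, "ax": 0, "ay": 0, "az": 0, "fingers": 0.26}, {"x": 0, "y": 0, "z": 0, "ax": 0, "ay": 0, "az": 0, "fingers": 0.26}]}}

```text
time: 14.95
tool_pos: [485.6, 131.7, 175.9]
tcp_rot: [-0.0, -0.016, 0.978, -0.209]
force: [-0.7, 1.1, 1.0]
opening: 60.0
```

{"api": "jog_arm", "payload": {"moves": [{"x": 0, "y": 0, "z": 0, "ax": 0, "ay": 0, "az": 0, "fingers": -1}, {"x": 0, "y": 0, "z": 0, "ax": 0, "ay": 0, "az": 0, "fingers": -1}, {"x": 0, "y": 0, "z": 0, "ax": 0, "ay": 0, "az": 0, "fingers": -1}, {"x": 0, "y": 0, "z": 0, "ax": 0, "ay": 0, "az": 0, "fingers": -1}, {"x": 0, "y": 0, "z": 0, "ax": 0, "ay": 0, "az": 0, "fingers": -1}, {"x": 0, "y": 0, "z": 0, "ax": 0, "ay": 0, "az": 0, "fingers": -1}, {"x": 0, "y": 0, "z": 0, "ax": 0, "ay": 0, "az": 0, "fingers": -1}, {"x": 0, "y": 0, "z": 0, "ax": 0, "ay": 0, "az": 0, "fingers": -1}], "force": 4}}

```text
time: 15.75
tool_pos: [488.2, 134.2, 179.9]
tcp_rot: [0.003, -0.017, 0.978, -0.208]
force: [0.9, -0.3, -1.1]
opening: 2.7
```

```bash
python3 flap.py scene; python3 go.py
```

```text
scene 400 [(90, 153), (105, 166), (210, 177), (255, 155), (270, 148)]
scene 440 [(90, 153), (105, 167), (120, 180), (210, 178), (225, 171), (240, 163), (255, 156), (270, 150), (285, 144)]
scene 540 [(90, 152), (105, 165), (120, 180), (135, 194), (150, 200), (210, 179), (225, 173), (240, 166), (255, 159), (270, 152), (285, 146)]
scene 580 [(90, 150), (105, 163), (120, 176), (135, 190), (150, 200), (210, 179), (225, 173), (240, 165), (255, 158), (270, 152), (285, 146)]
t 15.8 tcp [488.2 134.2 179.9] F [-0.4 -1.1 -0.1] op 1.4
[[-0.999 -0.031  0.014]
 [-0.034  0.913 -0.407]
 [ 0.    -0.407 -0.914]]
```

{"api": "jog_arm", "payload": {"moves": [{"x": 0, "y": -0.2, "z": -0.46, "ax": 0, "ay": 0, "az": 0, "fingers": -1}, {"x": 0, "y": -0.2, "z": -0.46, "ax": 0, "ay": 0, "az": 0, "fingers": -1}, {"x": 0, "y": -0.2, "z": -0.46, "ax": 0, "ay": 0, "az": 0, "fingers": -1}, {"x": 0, "y": -0.2, "z": -0.46, "ax": 0, "ay": 0, "az": 0, "fingers": -1}, {"x": 0, "y": -0.67, "z": 0.3, "ax": 0, "ay": 0, "az": 0, "fingers": -1}, {"x": 0, "y": -0.67, "z": 0.3, "ax": 0, "ay": 0, "az": 0, "fingers": -1}, {"x": 0, "y": -0.67, "z": 0.3, "ax": 0, "ay": 0, "az": 0, "fingers": -1}, {"x": 0, "y": 0, "z": 0, "ax": 0, "ay": 0, "az": 0, "fingers": -1}]}}

```text
time: 16.6
tool_pos: [491.5, 22.1, 280.3]
tcp_rot: [0.003, -0.015, 0.978, -0.208]
force: [0.6, 0.6, -0.6]
opening: 0.2
```

```bash
python3 go.py 488 24 200; python3 flap.py scene; python3 - <<'E'
from h import *
im=cam('scene')[0]; save('s8.png',cv2.resize(im[90:250,320:480],None,fx=3.7,fy=3.7,interpolation=cv2.INTER_CUBIC))
E
```

```text
t 16.6 tcp [491.5  22.1 280.3] F [ 0.6  0.6 -0.6] op 0.2
[[-1.    -0.027  0.013]
 [-0.03   0.913 -0.407]
 [-0.    -0.408 -0.913]]
[488.  24. 200.] [0.07 0.69 1.45]
scene 400 [(90, 153), (105, 167), (120, 182), (135, 196), (210, 176), (225, 170), (240, 162), (255, 156), (270, 149)]
scene 440 [(90, 155), (105, 168), (120, 181), (135, 194), (210, 178), (225, 171), (240, 163), (255, 157), (270, 150)]
scene 540 [(90, 152), (105, 165), (120, 179), (135, 193), (150, 200), (210, 179), (225, 174), (240, 166), (255, 159), (270, 152), (285, 145)]
scene 580 [(90, 151), (105, 164), (120, 177), (135, 190), (150, 201), (210, 179), (225, 173), (240, 166), (255, 158), (270, 152), (285, 146)]
```

View pics/s8.png

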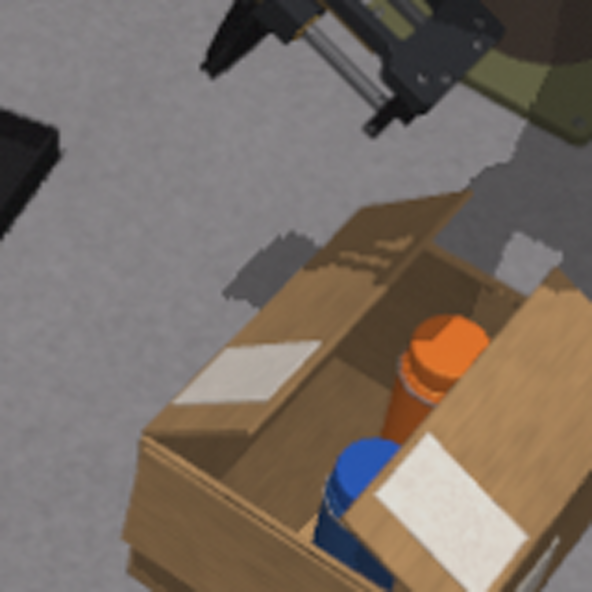

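Flap in the crop still runs from hinge (145,432) to edge (250,432); the fingertip is at (207,70), clear outside. I'll check whether the flap is really folded out despite what the cameras show, by feeling for it gently.

{"api": "jog_arm", "payload": {"moves": [{"x": 0, "y": 0.23, "z": 0.48, "ax": 0, "ay": 0, "az": 0, "fingers": -1}, {"x": 0, "y": 0.23, "z": 0.48, "ax": 0, "ay": 0, "az": 0, "fingers": -1}, {"x": 0, "y": 0.23, "z": 0.48, "ax": 0, "ay": 0, "az": 0, "fingers": -1}, {"x": 0, "y": 0.06, "z": 0.13, "ax": 0, "ay": 0, "az": 0, "fingers": -1}, {"x": 0, "y": 0.06, "z": 0.13, "ax": 0, "ay": 0, "az": 0, "fingers": -1}, {"x": 0, "y": 0.06, "z": 0.13, "ax": 0, "ay": 0, "az": 0, "fingers": -1}, {"x": 0, "y": 0.03, "z": 0.06, "ax": 0, "ay": 0, "az": 0, "fingers": -1}, {"x": 0, "y": 0.03, "z": 0.06, "ax": 0, "ay": 0, "az": 0, "fingers": -1}, {"x": 0, "y": 0, "z": 0, "ax": 0, "ay": 0, "az": 0, "fingers": -1}]}}

```text
time: 17.6
tool_pos: [492.0, 27.8, 172.2]
tcp_rot: [0.004, -0.017, 0.978, -0.208]
force: [0.6, -0.9, 0.1]
opening: 0.4
```

{"api": "jog_arm", "payload": {"moves": [{"x": 0, "y": 0.04, "z": 0.09, "ax": 0, "ay": 0, "az": 0, "fingers": -1}, {"x": 0, "y": 0.04, "z": 0.09, "ax": 0, "ay": 0, "az": 0, "fingers": -1}, {"x": 0, "y": 0.04, "z": 0.09, "ax": 0, "ay": 0, "az": 0, "fingers": -1}, {"x": 0, "y": 0, "z": 0, "ax": 0, "ay": 0, "az": 0, "fingers": -1}]}}

```text
time: 18.0
tool_pos: [491.2, 27.6, 156.1]
tcp_rot: [0.003, -0.017, 0.978, -0.208]
force: [0.2, -0.1, -1.2]
opening: 0.4
```

The flap is not folded out either, so the fingers really pass through it. As the alternative, the gripper body can lift the flap. I'll come upright, raise, turn the jaw along x and lower the body between the flap edges.

{"api": "jog_arm", "payload": {"moves": [{"x": 0, "y": 0, "z": -0.5, "ax": -1, "ay": 0, "az": 0, "fingers": -1}, {"x": 0, "y": 0, "z": -0.5, "ax": -1, "ay": 0, "az": 0, "fingers": -1}, {"x": 0, "y": 0, "z": -0.5, "ax": -1, "ay": 0, "az": 0, "fingers": -1}, {"x": 0, "y": 0, "z": -0.5, "ax": -1, "ay": 0, "az": 0, "fingers": -1}, {"x": 0, "y": 0, "z": -0.5, "ax": -1, "ay": 0, "az": 0, "fingers": -1}, {"x": 0, "y": 0.5, "z": 0, "ax": -1, "ay": 0, "az": 0, "fingers": -1}, {"x": 0, "y": 0.6, "z": 0, "ax": 0, "ay": 0, "az": 0, "fingers": -1}, {"x": 0, "y": 0.6, "z": 0, "ax": 0, "ay": 0, "az": 0, "fingers": -1}, {"x": 0, "y": 0.6, "z": 0, "ax": 0, "ay": 0, "az": 0, "fingers": -1}, {"x": 0, "y": 0, "z": 0, "ax": 0, "ay": 0, "az": 1, "fingers": -1}]}}

```text
time: 19.0
tool_pos: [486.4, 179.4, 275.0]
tcp_rot: [-0.0, 0.017, 1.0, 0.0]
force: [-0.4, -0.7, -0.3]
opening: 0.3
```

{"api": "jog_arm", "payload": {"moves": [{"x": 0, "y": 0, "z": 0, "ax": 0, "ay": 0, "az": 1, "fingers": -1}, {"x": 0, "y": 0, "z": 0, "ax": 0, "ay": 0, "az": 1, "fingers": -1}, {"x": 0, "y": 0, "z": 0, "ax": 0, "ay": 0, "az": 1, "fingers": -1}, {"x": 0, "y": 0, "z": 0, "ax": 0, "ay": 0, "az": 1, "fingers": -1}, {"x": 0, "y": 0, "z": 0, "ax": 0, "ay": 0, "az": 1, "fingers": -1}, {"x": 0, "y": 0, "z": 0, "ax": 0, "ay": 0, "az": 1, "fingers": -1}, {"x": 0, "y": 0, "z": 0, "ax": 0, "ay": 0, "az": 1, "fingers": -1}, {"x": 0, "y": 0, "z": 0, "ax": 0, "ay": 0, "az": 1, "fingers": -1}, {"x": 0, "y": 0, "z": 0, "ax": 0, "ay": 0, "az": 1, "fingers": -1}, {"x": 0, "y": 0, "z": 0, "ax": 0, "ay": 0, "az": 1, "fingers": -1}]}}

```text
time: 20.0
tool_pos: [486.7, 176.8, 275.1]
tcp_rot: [0.0, 0.36, 0.933, -0.0]
force: [0.6, 0.4, 0.7]
opening: 0.5
```

{"api": "jog_arm", "payload": {"moves": [{"x": 0, "y": 0, "z": 0, "ax": 0, "ay": 0, "az": 1, "fingers": -1}, {"x": 0, "y": 0, "z": 0, "ax": 0, "ay": 0, "az": 1, "fingers": -1}, {"x": 0, "y": 0, "z": 0, "ax": 0, "ay": 0, "az": 1, "fingers": -1}, {"x": 0, "y": 0, "z": 0, "ax": 0, "ay": 0, "az": 1, "fingers": -1}, {"x": 0, "y": 0, "z": 0, "ax": 0, "ay": 0, "az": 1, "fingers": -1}, {"x": 0, "y": 0, "z": 0, "ax": 0, "ay": 0, "az": 1, "fingers": -1}, {"x": 0, "y": 0, "z": 0, "ax": 0, "ay": 0, "az": 1, "fingers": -1}, {"x": 0, "y": 0, "z": 0, "ax": 0, "ay": 0, "az": 1, "fingers": -1}, {"x": 0, "y": 0, "z": 0, "ax": 0, "ay": 0, "az": 1, "fingers": -1}, {"x": 0, "y": 0, "z": 0, "ax": 0, "ay": 0, "az": 1, "fingers": -1}]}}

```text
time: 21.0
tool_pos: [486.8, 176.8, 275.1]
tcp_rot: [0.0, 0.657, 0.754, -0.0]
force: [1.0, 0.5, -0.4]
opening: 0.8
```

{"api": "jog_arm", "payload": {"moves": [{"x": 0, "y": 0, "z": 0, "ax": 0, "ay": 0, "az": 1, "fingers": -1}, {"x": 0, "y": 0, "z": 0, "ax": 0, "ay": 0, "az": 0.5, "fingers": -1}, {"x": 0, "y": 0, "z": 0, "ax": 0, "ay": 0, "az": 0, "fingers": -1}]}}

```text
time: 21.3
tool_pos: [486.8, 176.8, 275.1]
tcp_rot: [0.0, 0.695, 0.719, -0.0]
force: [0.1, -0.4, -0.6]
opening: 0.6
```

```bash
python3 go.py 485 188 280 485 188 112; python3 - <<'E'
from h import *
T=np.load('scene.npz')
for c in ['wrist','top']:
    im,d,ci=cam(c); P=cloud(d,ci); m=d>0; C=im[m].astype(int); P=P[m]; x,y,z=P.T
    reg=(x>370)&(x<610)&(y>90)&(y<280)&(z>125)&(z<146)
    o=(C[:,0]>150)&(C[:,2]<70)&(C[:,1]<150)&reg&(C[:,0]>C[:,1]*1.5); b=(C[:,2]>C[:,0]+50)&reg
    for n,k in (('o',o),('b',b)):
        if k.sum()>20: print(c,n,k.sum(),P[k].min(0).round(),P[k].max(0).round())
E
```

```text
t 21.3 tcp [486.8 176.8 275.1] F [ 0.1 -0.4 -0.6] op 0.6
[[-0.034  0.999 -0.   ]
 [ 0.999  0.034 -0.   ]
 [-0.    -0.    -1.   ]]
[485. 188. 280.] [ 0.22 -0.03 -0.1 ]
[485. 188. 112.] [0.   0.   3.36]
wrist o 745 [410. 152. 125.] [456. 193. 140.]
wrist b 709 [509. 170. 126.] [555. 196. 140.]
top o 157 [413. 158. 135.] [452. 195. 143.]
top b 336 [510. 170. 126.] [555. 212. 144.]
```

{"api": "jog_arm", "payload": {"moves": [{"x": 0.3, "y": -0.08, "z": 0, "ax": 0, "ay": 0, "az": 0, "fingers": -1}, {"x": 0, "y": 0, "z": 0.5, "ax": 0, "ay": 0, "az": 0, "fingers": -1}, {"x": 0, "y": 0, "z": 0.5, "ax": 0, "ay": 0, "az": 0, "fingers": -1}, {"x": 0, "y": 0, "z": 0.5, "ax": 0, "ay": 0, "az": 0, "fingers": -1}, {"x": 0, "y": 0, "z": 0.5, "ax": 0, "ay": 0, "az": 0, "fingers": -1}, {"x": 0, "y": 0, "z": 0.5, "ax": 0, "ay": 0, "az": 0, "fingers": -1}, {"x": 0, "y": 0, "z": 0.5, "ax": 0, "ay": 0, "az": 0, "fingers": -1}, {"x": 0, "y": 0, "z": 0.24, "ax": 0, "ay": 0, "az": 0, "fingers": -1}, {"x": 0, "y": 0, "z": 0, "ax": 0, "ay": 0, "az": 0, "fingers": -1}]}}

```text
time: 22.3
tool_pos: [482.0, 191.6, 115.7]
tcp_rot: [-0.0, 0.695, 0.719, -0.001]
force: [-7.8, -3.2, 11.3]
opening: 0.3
```

{"api": "jog_arm", "payload": {"moves": [{"x": -0.1, "y": 0, "z": -0.04, "ax": 0, "ay": 0, "az": 0, "fingers": -1}, {"x": -0.1, "y": 0, "z": -0.06, "ax": 0, "ay": 0, "az": 0, "fingers": -1}, {"x": -0.1, "y": 0, "z": -0.08, "ax": 0, "ay": 0, "az": 0, "fingers": -1}, {"x": -0.1, "y": 0, "z": -0.08, "ax": 0, "ay": 0, "az": 0, "fingers": -1}, {"x": 0, "y": 0, "z": 0, "ax": 0, "ay": 0, "az": 0, "fingers": -1}]}}

```text
time: 22.8
tool_pos: [483.5, 171.2, 126.9]
tcp_rot: [0.0, 0.695, 0.719, 0.001]
force: [0.4, 0.6, 0.5]
opening: 0.6
```

```bash
python3 go.py; python3 flap.py scene
```

```text
t 22.8 tcp [483.5 171.2 126.9] F [0.4 0.6 0.5] op 0.6
[[-0.033  0.999  0.001]
 [ 0.999  0.033  0.   ]
 [ 0.     0.001 -1.   ]]
scene 400 [(90, 153), (195, 146), (210, 146), (225, 146), (240, 146), (255, 146), (270, 146)]
scene 440 [(90, 153), (105, 165), (195, 145), (210, 145), (225, 145), (240, 146), (255, 145), (270, 145)]
scene 540 [(90, 152), (105, 166), (120, 179), (135, 192), (150, 201), (195, 146), (210, 146), (225, 146), (240, 146), (255, 146), (270, 146), (285, 144)]
scene 580 [(90, 151), (105, 163), (120, 177), (135, 190), (150, 200), (195, 144), (210, 145), (225, 145), (240, 145), (255, 145), (270, 145), (285, 145)]
```

The left flap has been dragged shut: z≈146, and 11 N at the end of the descent. So the fingers do touch the left flap. I'll retest the right flap with a slow vertical finger before mending the left one.

{"api": "jog_arm", "payload": {"moves": [{"x": 0, "y": 0, "z": -0.5, "ax": 0, "ay": 0, "az": 0, "fingers": -1}, {"x": 0, "y": 0, "z": -0.35, "ax": 0, "ay": 0, "az": 0, "fingers": -1}, {"x": -0.1, "y": 0, "z": 0, "ax": 0, "ay": 0, "az": 0, "fingers": -1}, {"x": -0.1, "y": 0, "z": 0, "ax": 0, "ay": 0, "az": 0, "fingers": -1}, {"x": -0.1, "y": 0, "z": 0, "ax": 0, "ay": 0, "az": 0, "fingers": -1}, {"x": -0.1, "y": 0, "z": -0.06, "ax": 0, "ay": 0, "az": 0, "fingers": -1}, {"x": -0.1, "y": 0, "z": -0.06, "ax": 0, "ay": 0, "az": 0, "fingers": -1}, {"x": -0.1, "y": 0, "z": -0.06, "ax": 0, "ay": 0, "az": 0, "fingers": -1}, {"x": 0, "y": 0, "z": 0, "ax": 0, "ay": 0, "az": 0, "fingers": -1}]}}

```text
time: 23.75
tool_pos: [484.2, 140.8, 177.9]
tcp_rot: [0.001, 0.695, 0.719, -0.0]
force: [0.1, 0.9, -1.3]
opening: 0.3
```

```bash
python3 go.py; python3 flap.py scene; python3 - <<'E'
from h import *
a=cam('scene')[0]; b=cam('wrist')[0]
save('c9.png',np.hstack([cv2.resize(a[110:240,330:460],(400,400),interpolation=cv2.INTER_CUBIC),cv2.resize(b,(400,400))]))
E
```

```text
t 23.75 tcp [484.2 140.8 177.9] F [ 0.1  0.9 -1.3] op 0.3
[[-0.033  0.999  0.001]
 [ 0.999  0.033 -0.001]
 [-0.001  0.    -1.   ]]
scene 400 [(195, 146), (210, 145), (225, 145), (240, 146), (255, 145), (270, 146)]
scene 440 [(195, 145), (210, 146), (225, 146), (240, 145), (255, 145), (270, 145)]
scene 540 [(90, 157), (105, 178), (120, 200), (135, 214), (195, 145), (210, 146), (225, 146), (240, 146), (255, 146), (270, 145), (285, 145)]
scene 580 [(90, 155), (105, 177), (120, 198), (135, 213), (210, 145), (225, 145), (240, 145), (255, 145), (270, 145), (285, 145)]
```

View pics/c9.png

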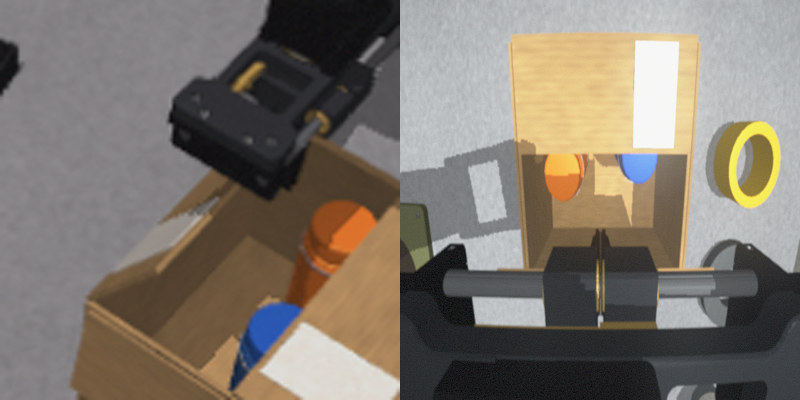

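Now the right flap does move, to about 0.97 rad: the finger touches it when the edge is more than about 30 mm above the tip. So I'll sweep with the upper part of the finger.

{"api": "jog_arm", "payload": {"moves": [{"x": -0.15, "y": 0, "z": 0.1, "ax": 0, "ay": 0, "az": 0, "fingers": -1}, {"x": -0.15, "y": 0, "z": 0.1, "ax": 0, "ay": 0, "az": 0, "fingers": -1}, {"x": -0.15, "y": 0, "z": 0.06, "ax": 0, "ay": 0, "az": 0, "fingers": -1}, {"x": -0.15, "y": 0, "z": 0, "ax": 0, "ay": 0, "az": 0, "fingers": -1}, {"x": -0.15, "y": 0, "z": 0, "ax": 0, "ay": 0, "az": 0, "fingers": -1}, {"x": -0.15, "y": 0, "z": 0, "ax": 0, "ay": 0, "az": 0, "fingers": -1}, {"x": -0.15, "y": 0, "z": 0, "ax": 0, "ay": 0, "az": 0, "fingers": -1}, {"x": -0.15, "y": 0, "z": 0, "ax": 0, "ay": 0, "az": 0, "fingers": -1}, {"x": -0.15, "y": 0, "z": 0, "ax": 0, "ay": 0, "az": 0, "fingers": -1}, {"x": 0, "y": 0, "z": 0, "ax": 0, "ay": 0, "az": 0, "fingers": -1}]}}

```text
time: 24.9
tool_pos: [486.4, 73.4, 164.6]
tcp_rot: [0.0, 0.695, 0.719, -0.0]
force: [0.3, -0.1, -0.4]
opening: 0.5
```

```bash
python3 go.py; python3 flap.py scene,wrist
```

```text
t 24.9 tcp [486.4  73.4 164.6] F [ 0.3 -0.1 -0.4] op 0.5
[[-0.033  0.999  0.   ]
 [ 0.999  0.033 -0.   ]
 [-0.     0.    -1.   ]]
scene 400 [(75, 159), (195, 145), (210, 146), (225, 145), (240, 146), (255, 145), (270, 146)]
scene 440 [(75, 160), (195, 145), (210, 146), (225, 146), (240, 146), (255, 145), (270, 145)]
scene 540 [(60, 206), (75, 168), (90, 144), (195, 146), (210, 146), (225, 147), (240, 146), (255, 146), (270, 146), (285, 145)]
scene 580 [(60, 209), (75, 171), (90, 144), (210, 145), (225, 145), (240, 145), (255, 145), (270, 145), (285, 145)]
wrist 400 [(45, 216), (60, 185), (75, 153), (195, 143), (210, 143), (225, 143)]
wrist 440 [(45, 217), (60, 182), (75, 155), (195, 143), (210, 143), (225, 143)]
wrist 540 [(45, 216), (60, 191), (75, 162), (195, 143), (210, 143), (225, 143)]
wrist 580 [(60, 193), (75, 165), (195, 143), (210, 143), (225, 143)]
```

{"api": "jog_arm", "payload": {"moves": [{"x": -0.12, "y": 0, "z": 0.04, "ax": 0, "ay": 0, "az": 0, "fingers": -1}, {"x": -0.12, "y": 0, "z": 0.04, "ax": 0, "ay": 0, "az": 0, "fingers": -1}, {"x": -0.12, "y": 0, "z": 0.05, "ax": 0, "ay": 0, "az": 0, "fingers": -1}, {"x": -0.12, "y": 0, "z": 0.05, "ax": 0, "ay": 0, "az": 0, "fingers": -1}, {"x": -0.08, "y": 0, "z": 0, "ax": 0, "ay": 0, "az": 0, "fingers": -1}, {"x": 0, "y": 0, "z": 0, "ax": 0, "ay": 0, "az": 0, "fingers": -1}]}}

```text
time: 25.6
tool_pos: [487.2, 45.7, 155.5]
tcp_rot: [0.0, 0.695, 0.719, -0.0]
force: [-0.0, 0.9, -0.7]
opening: 0.6
```

```bash
python3 go.py; python3 flap.py wrist
```

```text
t 25.6 tcp [487.2  45.7 155.5] F [-0.   0.9 -0.7] op 0.6
[[-0.033  0.999 -0.   ]
 [ 0.999  0.033 -0.   ]
 [-0.    -0.    -1.   ]]
wrist 400 [(30, 181), (45, 169), (60, 155), (75, 145), (195, 143)]
wrist 440 [(30, 180), (45, 170), (60, 157), (75, 145), (195, 143)]
wrist 540 [(30, 183), (45, 172), (60, 160), (75, 147), (195, 143)]
wrist 580 [(30, 184), (45, 174), (60, 161), (75, 147), (195, 143)]
```

The right flap is now at about 2.45 rad. For the left flap, now flat, I'll hook the finger under its free edge with a 44° tilt and rotate it up about its hinge.

{"api": "jog_arm", "payload": {"moves": [{"x": 0.05, "y": 0, "z": -0.6, "ax": 0, "ay": 0, "az": 0, "fingers": -1}, {"x": 0, "y": 0, "z": -0.6, "ax": 0, "ay": 0, "az": 0, "fingers": -1}, {"x": 0, "y": 0, "z": -0.6, "ax": 0, "ay": 0, "az": 0, "fingers": -1}, {"x": 0.5, "y": 0, "z": -0.6, "ax": 0, "ay": 0, "az": 0, "fingers": -1}, {"x": 0.6, "y": -0.04, "z": 0, "ax": 0, "ay": 0, "az": 0, "fingers": -1}, {"x": 0.6, "y": -0.04, "z": 0, "ax": 0, "ay": 0, "az": 0, "fingers": -1}, {"x": 0, "y": 0, "z": 0, "ax": 0, "ay": 1, "az": 0, "fingers": -1}, {"x": 0, "y": 0, "z": 0, "ax": 0, "ay": 1, "az": 0, "fingers": -1}, {"x": 0, "y": 0, "z": 0, "ax": 0, "ay": 1, "az": 0, "fingers": -1}, {"x": 0, "y": 0, "z": 0, "ax": 0, "ay": 1, "az": 0, "fingers": -1}]}}

```text
time: 26.65
tool_pos: [480.3, 134.1, 276.2]
tcp_rot: [-0.101, 0.688, 0.712, 0.098]
force: [-0.1, 0.4, 0.7]
opening: 0.5
```

{"api": "jog_arm", "payload": {"moves": [{"x": 0, "y": 0, "z": 0, "ax": 0, "ay": 1, "az": 0, "fingers": -1}, {"x": 0, "y": 0, "z": 0, "ax": 0, "ay": 1, "az": 0, "fingers": -1}, {"x": 0, "y": 0, "z": 0, "ax": 0, "ay": 1, "az": 0, "fingers": -1}, {"x": 0, "y": 0, "z": 0, "ax": 0, "ay": 1, "az": 0, "fingers": -1}, {"x": 0, "y": 0, "z": 0, "ax": 0, "ay": 1, "az": 0, "fingers": -1}, {"x": 0, "y": 0, "z": 0, "ax": 0, "ay": 1, "az": 0, "fingers": -1}, {"x": 0, "y": 0, "z": 0, "ax": 0, "ay": 1, "az": 0, "fingers": -1}, {"x": 0, "y": 0, "z": 0, "ax": 0, "ay": 0, "az": 0, "fingers": -1}, {"x": 0, "y": 0, "z": 0, "ax": 0, "ay": 0, "az": 0, "fingers": -1}]}}

```text
time: 27.55
tool_pos: [480.3, 133.5, 275.5]
tcp_rot: [-0.269, 0.645, 0.667, 0.26]
force: [-1.0, -0.3, -0.4]
opening: 0.3
```

```bash
python3 go.py 483 155 166 483 211 108; python3 flap.py top; python3 - <<'E'
from h import *
for c in ['wrist','top']:
    im,d,ci=cam(c); P=cloud(d,ci); m=d>0; C=im[m].astype(int); P=P[m]; x,y,z=P.T
    reg=(x>370)&(x<610)&(y>90)&(y<280)&(z>100)&(z<148)
    o=(C[:,0]>120)&(C[:,2]<70)&reg&(C[:,0]>C[:,1]*1.5); b=(C[:,2]>C[:,0]+40)&reg
    for n,k in (('o',o),('b',b)):
        if k.sum()>20: print(c,n,k.sum(),P[k].min(0).round(),P[k].max(0).round(),np.median(P[k],0).round())
E
```

```text
t 27.55 tcp [480.3 133.5 275.5] F [-1.  -0.3 -0.4] op 0.3
[[-0.024  0.999 -0.024]
 [ 0.72   0.034  0.693]
 [ 0.694 -0.    -0.72 ]]
[483. 155. 166.] [-1.21  0.07  1.87]
[483. 211. 108.] [0.   0.04 1.61]
top 400 [(195, 145), (210, 144), (225, 145), (240, 144), (255, 144), (270, 144)]
top 440 [(195, 144), (210, 145), (225, 144), (240, 144), (255, 145), (270, 144)]
top 540 [(60, 161), (75, 149), (195, 145), (210, 145), (225, 145), (240, 145), (255, 146), (270, 145)]
top 580 [(60, 162), (75, 149), (195, 145), (210, 144), (225, 145), (240, 144), (255, 145), (270, 144), (285, 144)]
wrist o 280 [410. 174. 135.] [456. 191. 140.] [428. 183. 138.]
wrist b 478 [509. 177. 119.] [556. 199. 140.] [532. 186. 138.]
top o 57 [410. 150. 117.] [457. 189. 141.] [436. 156. 134.]
top b 231 [509. 168. 117.] [557. 196. 144.] [532. 182. 139.]
```

{"api": "jog_arm", "payload": {"moves": [{"x": -0.3, "y": 0.02, "z": 0.47, "ax": 0, "ay": 0, "az": 0, "fingers": -1}, {"x": -0.3, "y": 0.02, "z": 0.47, "ax": 0, "ay": 0, "az": 0, "fingers": -1}, {"x": -0.3, "y": 0.02, "z": 0.47, "ax": 0, "ay": 0, "az": 0, "fingers": -1}, {"x": -0.31, "y": 0.02, "z": 0.46, "ax": 0, "ay": 0, "az": 0, "fingers": -1}, {"x": 0, "y": 0.01, "z": 0.4, "ax": 0, "ay": 0, "az": 0, "fingers": -1}, {"x": 0, "y": 0.01, "z": 0.4, "ax": 0, "ay": 0, "az": 0, "fingers": -1}, {"x": 0, "y": 0.01, "z": 0.4, "ax": 0, "ay": 0, "az": 0, "fingers": -1}, {"x": 0, "y": 0.01, "z": 0.4, "ax": 0, "ay": 0, "az": 0, "fingers": -1}, {"x": 0, "y": 0, "z": 0, "ax": 0, "ay": 0, "az": 0, "fingers": -1}]}}

```text
time: 28.6
tool_pos: [485.6, 210.5, 109.2]
tcp_rot: [-0.267, 0.644, 0.668, 0.261]
force: [3.2, -4.6, 0.0]
opening: 0.3
```

{"api": "jog_arm", "payload": {"moves": [{"x": 0.04, "y": 0, "z": -0.1, "ax": 0, "ay": -1, "az": 0, "fingers": -1}, {"x": 0.04, "y": 0, "z": -0.1, "ax": 0, "ay": -1, "az": 0, "fingers": -1}, {"x": 0.04, "y": 0, "z": -0.1, "ax": 0, "ay": -1, "az": 0, "fingers": -1}, {"x": 0.04, "y": 0, "z": -0.1, "ax": 0, "ay": -1, "az": 0, "fingers": -1}, {"x": 0, "y": 0, "z": 0, "ax": 0, "ay": 0, "az": 0, "fingers": -1}]}}

```text
time: 29.1
tool_pos: [485.2, 206.4, 132.6]
tcp_rot: [-0.172, 0.673, 0.699, 0.17]
force: [-0.6, 0.9, -0.3]
opening: 0.3
```

```bash
python3 go.py; python3 flap.py scene
```

```text
t 29.1 tcp [485.2 206.4 132.6] F [-0.6  0.9 -0.3] op 0.3
[[-0.036  0.999 -0.012]
 [ 0.882  0.038  0.469]
 [ 0.469  0.006 -0.883]]
scene 400 [(15, 195), (45, 174), (210, 172), (225, 167), (240, 161), (255, 155), (270, 149)]
scene 440 [(30, 188), (45, 175), (60, 161), (75, 152), (210, 173), (225, 167), (240, 161), (255, 155), (270, 149), (285, 144)]
scene 540 [(30, 191), (45, 177), (60, 164), (75, 150), (210, 175), (225, 169), (240, 163), (255, 157), (270, 151), (285, 146)]
scene 580 [(30, 191), (45, 179), (60, 166), (75, 152), (90, 144), (120, 237), (135, 225), (210, 174), (225, 169), (240, 163), (255, 156), (270, 150), (285, 146)]
```

The left flap is up to about 0.4 rad and following. I'll continue the arc.

{"api": "jog_arm", "payload": {"moves": [{"x": 0.04, "y": 0, "z": -0.1, "ax": 0, "ay": -1, "az": 0, "fingers": -1}, {"x": 0.04, "y": 0, "z": -0.1, "ax": 0, "ay": -1, "az": 0, "fingers": -1}, {"x": 0.04, "y": 0, "z": -0.1, "ax": 0, "ay": -1, "az": 0, "fingers": -1}, {"x": 0.04, "y": 0, "z": -0.1, "ax": 0, "ay": -1, "az": 0, "fingers": -1}, {"x": 0.04, "y": 0, "z": -0.1, "ax": 0, "ay": -1, "az": 0, "fingers": -1}, {"x": 0.04, "y": 0, "z": -0.1, "ax": 0, "ay": -1, "az": 0, "fingers": -1}, {"x": 0.04, "y": 0, "z": -0.1, "ax": 0, "ay": -1, "az": 0, "fingers": -1}, {"x": 0, "y": 0, "z": 0, "ax": 0, "ay": 0, "az": 0, "fingers": -1}]}}

```text
time: 29.95
tool_pos: [483.5, 210.0, 166.5]
tcp_rot: [-0.0, 0.694, 0.72, 0.0]
force: [0.6, -0.1, 0.7]
opening: 0.4
```

{"api": "jog_arm", "payload": {"moves": [{"x": 0.12, "y": 0, "z": -0.08, "ax": 0, "ay": 0, "az": 0, "fingers": -1}, {"x": 0.12, "y": 0, "z": -0.06, "ax": 0, "ay": 0, "az": 0, "fingers": -1}, {"x": 0.12, "y": 0, "z": -0.02, "ax": 0, "ay": 0, "az": 0, "fingers": -1}, {"x": 0.15, "y": 0, "z": 0, "ax": 0, "ay": 0, "az": 0, "fingers": -1}, {"x": 0, "y": 0, "z": 0, "ax": 0, "ay": 0, "az": 0, "fingers": -1}]}}

```text
time: 30.45
tool_pos: [482.7, 234.9, 174.3]
tcp_rot: [-0.0, 0.695, 0.719, 0.0]
force: [0.3, 0.2, 0.2]
opening: 0.5
```

```bash
python3 go.py 487 248 170 488 295 166 488 322 157; python3 flap.py scene,wrist
```

```text
t 30.45 tcp [482.7 234.9 174.3] F [0.3 0.2 0.2] op 0.5
[[-0.035  0.999 -0.   ]
 [ 0.999  0.035  0.001]
 [ 0.001 -0.    -1.   ]]
[487. 248. 170.] [0.26 0.1  0.09]
[488. 295. 166.] [0.94 0.05 0.08]
[488. 322. 157.] [0.54 0.02 0.18]
scene 400 [(15, 196), (30, 187), (45, 174), (60, 161), (75, 147), (255, 202), (270, 171)]
scene 440 [(15, 197), (30, 188), (45, 175), (60, 161), (75, 148), (255, 206), (270, 175), (285, 147)]
scene 540 [(30, 190), (45, 177), (60, 164), (75, 150), (255, 219), (270, 188), (285, 154)]
scene 580 [(30, 191), (45, 178), (60, 165), (75, 152), (90, 143), (255, 219), (270, 188), (285, 153)]
wrist 400 [(240, 218), (255, 202), (270, 162)]
wrist 440 [(255, 206), (270, 167)]
wrist 540 [(255, 214), (270, 178), (285, 148)]
wrist 580 [(255, 214), (270, 179), (285, 147)]
```

{"api": "jog_arm", "payload": {"moves": [{"x": 0.15, "y": 0, "z": 0.03, "ax": 0, "ay": 0, "az": 0, "fingers": -1}, {"x": 0.15, "y": 0, "z": 0.03, "ax": 0, "ay": 0, "az": 0, "fingers": -1}, {"x": 0.15, "y": 0, "z": 0.03, "ax": 0, "ay": 0, "az": 0, "fingers": -1}, {"x": 0.15, "y": 0, "z": 0.03, "ax": 0, "ay": 0, "az": 0, "fingers": -1}, {"x": 0.15, "y": 0, "z": 0.03, "ax": 0, "ay": 0, "az": 0, "fingers": -1}, {"x": 0.15, "y": 0, "z": 0.03, "ax": 0, "ay": 0, "az": 0, "fingers": -1}, {"x": 0.15, "y": 0, "z": 0, "ax": 0, "ay": 0, "az": 0, "fingers": -1}, {"x": 0.15, "y": 0, "z": 0, "ax": 0, "ay": 0, "az": 0, "fingers": -1}]}}

```text
time: 31.35
tool_pos: [480.5, 294.7, 165.2]
tcp_rot: [-0.0, 0.695, 0.719, -0.0]
force: [0.3, -0.4, -0.0]
opening: 0.3
```

{"api": "jog_arm", "payload": {"moves": [{"x": 0.12, "y": 0, "z": 0.04, "ax": 0, "ay": 0, "az": 0, "fingers": -1}, {"x": 0.12, "y": 0, "z": 0.04, "ax": 0, "ay": 0, "az": 0, "fingers": -1}, {"x": 0.12, "y": 0, "z": 0.05, "ax": 0, "ay": 0, "az": 0, "fingers": -1}, {"x": 0.12, "y": 0, "z": 0.05, "ax": 0, "ay": 0, "az": 0, "fingers": -1}, {"x": 0.08, "y": 0, "z": 0, "ax": 0, "ay": 0, "az": 0, "fingers": -1}, {"x": 0, "y": 0, "z": 0, "ax": 0, "ay": 0, "az": 0, "fingers": -1}]}}

```text
time: 31.95
tool_pos: [479.7, 322.6, 156.4]
tcp_rot: [-0.0, 0.695, 0.719, 0.0]
force: [0.6, -0.2, -0.3]
opening: 0.7
```

```bash
python3 go.py; sed -i 's/range(0,370,15)/range(0,380,10)/' flap.py; python3 flap.py scene
```

```text
t 31.95 tcp [479.7 322.6 156.4] F [ 0.6 -0.2 -0.3] op 0.7
[[-0.035  0.999 -0.   ]
 [ 0.999  0.035  0.   ]
 [ 0.    -0.    -1.   ]]
scene 400 [(20, 195), (30, 187), (40, 178), (50, 169), (60, 161), (70, 151), (80, 144)]
scene 440 [(20, 194), (30, 188), (40, 180), (50, 171), (60, 161), (70, 152), (80, 145), (180, 144)]
scene 540 [(20, 197), (30, 190), (40, 182), (50, 173), (60, 164), (70, 155), (80, 146), (90, 143), (200, 143), (280, 143), (290, 147), (300, 155), (310, 164), (320, 171), (330, 179), (340, 187), (350, 192)]
scene 580 [(20, 196), (30, 192), (40, 184), (50, 174), (60, 165), (70, 157), (80, 148), (90, 144), (290, 146), (300, 154), (310, 162), (320, 170), (330, 177), (340, 184), (350, 192)]
```

Both flaps are well back, at about 2.45 rad. I'll rise clear, turn the jaw along y and move above the orange can.

{"api": "jog_arm", "payload": {"moves": [{"x": -0.2, "y": 0, "z": -0.6, "ax": 0, "ay": 0, "az": 0, "fingers": -1}, {"x": 0, "y": 0, "z": -0.6, "ax": 0, "ay": 0, "az": 0, "fingers": -1}, {"x": 0, "y": 0, "z": -0.6, "ax": 0, "ay": 0, "az": 0, "fingers": -1}, {"x": 0, "y": 0, "z": -0.6, "ax": 0, "ay": 0, "az": -1, "fingers": -1}, {"x": 0, "y": 0, "z": 0, "ax": 0, "ay": 0, "az": -1, "fingers": 0.9}, {"x": 0, "y": 0, "z": 0, "ax": 0, "ay": 0, "az": -1, "fingers": 0.9}, {"x": 0, "y": 0, "z": 0, "ax": 0, "ay": 0, "az": -1, "fingers": 0.9}, {"x": 0, "y": 0, "z": 0, "ax": 0, "ay": 0, "az": -1, "fingers": 0.9}, {"x": 0, "y": 0, "z": 0, "ax": 0, "ay": 0, "az": -1, "fingers": 0.9}, {"x": 0, "y": 0, "z": 0, "ax": 0, "ay": 0, "az": -1, "fingers": 0.9}]}}

```text
time: 33.0
tool_pos: [480.2, 311.9, 276.8]
tcp_rot: [0.0, 0.499, 0.866, 0.0]
force: [-0.7, -0.3, 0.2]
opening: 42.9
```

{"api": "jog_arm", "payload": {"moves": [{"x": 0, "y": 0, "z": 0, "ax": 0, "ay": 0, "az": -1, "fingers": 0.9}, {"x": 0, "y": 0, "z": 0, "ax": 0, "ay": 0, "az": -1, "fingers": 0.9}, {"x": 0, "y": 0, "z": 0, "ax": 0, "ay": 0, "az": -1, "fingers": 0.9}, {"x": 0, "y": 0, "z": 0, "ax": 0, "ay": 0, "az": -1, "fingers": 0.9}, {"x": 0, "y": 0, "z": 0, "ax": 0, "ay": 0, "az": -1, "fingers": 0.9}, {"x": 0, "y": 0, "z": 0, "ax": 0, "ay": 0, "az": -1, "fingers": 0.9}, {"x": 0, "y": 0, "z": 0, "ax": 0, "ay": 0, "az": -1, "fingers": 0.9}, {"x": 0, "y": 0, "z": 0, "ax": 0, "ay": 0, "az": -1, "fingers": 0.9}, {"x": 0, "y": 0, "z": 0, "ax": 0, "ay": 0, "az": -1, "fingers": 0.9}, {"x": 0, "y": 0, "z": 0, "ax": 0, "ay": 0, "az": -1, "fingers": 0.9}]}}

```text
time: 34.0
tool_pos: [480.2, 311.9, 276.8]
tcp_rot: [0.0, 0.173, 0.985, 0.0]
force: [0.5, -0.5, 0.1]
opening: 89.9
```

{"api": "jog_arm", "payload": {"moves": [{"x": 0, "y": 0, "z": 0, "ax": 0, "ay": 0, "az": -1, "fingers": 0.9}, {"x": 0, "y": 0, "z": 0, "ax": 0, "ay": 0, "az": -1, "fingers": 0.9}, {"x": 0, "y": 0, "z": 0, "ax": 0, "ay": 0, "az": -1, "fingers": 0.9}, {"x": 0, "y": 0, "z": 0, "ax": 0, "ay": 0, "az": -1, "fingers": 0.9}, {"x": 0, "y": 0, "z": 0, "ax": 0, "ay": 0, "az": -1, "fingers": 0.9}, {"x": 0, "y": 0, "z": 0, "ax": 0, "ay": 0, "az": 0, "fingers": 0.9}]}}

```text
time: 34.6
tool_pos: [480.2, 311.9, 276.7]
tcp_rot: [0.0, 0.001, 1.0, 0.0]
force: [0.8, -0.6, -0.6]
opening: 90.3
```

```bash
cat > cans.py <<'E'
from h import *
import sys
A=[];B=[]
for c in sys.argv[1].split(','):
    im,d,ci=cam(c); P=cloud(d,ci); m=d>0; A.append(P[m]); B.append(im[m].astype(int))
    for n,k in (('o',lambda C:(C[:,0]>120)&(C[:,2]<70)&(C[:,0]>C[:,1]*1.5)),('b',lambda C:C[:,2]>C[:,0]+40),('w',lambda C:(C.min(1)>110))):
        Q=A[-1]; C=B[-1]; w=k(C)&(Q[:,0]>350)&(Q[:,0]<640)&(Q[:,2]>133)&(Q[:,2]<148)&((Q[:,1]<-100) if n=='w' else (Q[:,1]>-330)&(Q[:,1]<280))
        if w.sum()>30:
            q=Q[w]; (cx,cy),r=cv2.minEnclosingCircle(q[:,:2].astype(np.float32)); print(c,n,w.sum(),'ctr',round(cx,1),round(cy,1),'r',round(r,1),'med',np.median(q,0).round(1),'x',q[:,0].min().round(),q[:,0].max().round(),'y',q[:,1].min().round(),q[:,1].max().round())
P=np.vstack(A);C=np.vstack(B);x,y,z=P.T
t=(x>330)&(x<640)&(y<-100)&(y>-330)&(C.max(1)<80)&(z>24)&(z<36)
if t.sum()>50: print('tray rim',cv2.minAreaRect(P[t][:,:2].astype(np.float32)))
t=(x>330)&(x<640)&(y<-100)&(y>-330)&(C.max(1)<60)&(z>-3)&(z<10)
if t.sum()>50: print('tray floor',cv2.minAreaRect(P[t][:,:2].astype(np.float32)))
E
python3 cans.py top,scene; python3 go.py
```

```text
top b 332 ctr 532.9 192.4 r 23.2 med [532.5 191.3 139.8] x 510.0 555.0 y 169.0 214.0
top w 351 ctr 542.9 -220.7 r 23.7 med [ 542.1 -220.1  139.4] x 520.0 565.0 y -243.0 -198.0
scene o 341 ctr 433.7 176.1 r 24.3 med [435.7 177.5 140.6] x 409.0 458.0 y 153.0 200.0
scene b 373 ctr 532.8 194.8 r 24.4 med [535.2 196.7 140.4] x 510.0 556.0 y 173.0 218.0
scene w 226 ctr 542.5 -216.9 r 22.9 med [ 544.2 -215.6  139.3] x 521.0 565.0 y -239.0 -195.0
tray rim ((489.41326904296875, -214.34715270996094), (223.62025451660156, 143.3411102294922), 14.399662017822266)
tray floor ((489.0647888183594, -214.37989807128906), (222.71975708007812, 142.23959350585938), 13.822595596313477)
t 34.7 tcp [480.2 312.  276.7] F [-0.1 -0.5 -0. ] op 90.4
[[-1.     0.002  0.   ]
 [ 0.002  1.     0.   ]
 [-0.     0.    -1.   ]]
```

{"api": "jog_arm", "payload": {"moves": [{"x": 0.23, "y": -0.68, "z": 0, "ax": 0, "ay": 0, "az": 0, "fingers": 0.9}, {"x": 0.23, "y": -0.68, "z": 0, "ax": 0, "ay": 0, "az": 0, "fingers": 0.9}, {"x": 0.23, "y": -0.68, "z": 0, "ax": 0, "ay": 0, "az": 0, "fingers": 0.9}, {"x": 0.24, "y": -0.7, "z": 0, "ax": 0, "ay": 0, "az": 0, "fingers": 0.9}, {"x": 0, "y": 0, "z": 0, "ax": 0, "ay": 0, "az": 0, "fingers": 0.9}, {"x": 0, "y": 0, "z": 0, "ax": 0, "ay": 0, "az": 0, "fingers": 0.9}]}}

```text
time: 35.3
tool_pos: [433.6, 174.8, 277.0]
tcp_rot: [0.001, 0.001, 1.0, 0.0]
force: [-0.3, -0.2, -0.5]
opening: 90.2
```

```bash
python3 go.py 433.5 175.5 83; python3 cans.py wrist
```

```text
t 35.3 tcp [433.6 174.8 277. ] F [-0.3 -0.2 -0.5] op 90.2
[[-1.     0.003  0.001]
 [ 0.003  1.     0.001]
 [-0.001  0.001 -1.   ]]
[433.5 175.5  83. ] [0.01 0.01 3.88]
wrist o 48 ctr 422.4 174.0 r 20.9 med [412.1 174.6 135.7] x 409.0 424.0 y 153.0 195.0
wrist b 664 ctr 530.8 192.6 r 23.2 med [523.5 192.3 137.5] x 508.0 536.0 y 170.0 215.0
wrist w 386 ctr 535.3 -221.6 r 23.1 med [ 528.6 -220.2  138.2] x 517.0 541.0 y -244.0 -199.0
tray rim ((473.8331604003906, -219.91648864746094), (188.67776489257812, 140.91261291503906), 13.92876148223877)
tray floor ((479.2789001464844, -218.14056396484375), (197.15451049804688, 140.96177673339844), 14.580881118774414)
```

Centred on orange at (433.5, 174.5). Descend, grip and watch the force.

{"api": "jog_arm", "payload": {"moves": [{"x": 0, "y": 0, "z": 0.6, "ax": 0, "ay": 0, "az": 0, "fingers": 0.9}, {"x": 0, "y": 0, "z": 0.6, "ax": 0, "ay": 0, "az": 0, "fingers": 0.9}, {"x": 0, "y": 0, "z": 0.6, "ax": 0, "ay": 0, "az": 0, "fingers": 0.9}, {"x": 0, "y": 0, "z": 0.6, "ax": 0, "ay": 0, "az": 0, "fingers": 0.9}, {"x": 0, "y": 0, "z": 0.5, "ax": 0, "ay": 0, "az": 0, "fingers": 0.9}, {"x": 0, "y": 0, "z": 0.5, "ax": 0, "ay": 0, "az": 0, "fingers": 0.9}, {"x": 0, "y": 0, "z": 0.48, "ax": 0, "ay": 0, "az": 0, "fingers": 0.9}, {"x": 0, "y": 0, "z": 0, "ax": 0, "ay": 0, "az": 0, "fingers": 0.9}]}}

```text
time: 36.15
tool_pos: [430.7, 175.2, 78.5]
tcp_rot: [-0.004, -0.0, 1.0, -0.001]
force: [-1.2, -0.8, -0.7]
opening: 90.4
```

{"api": "jog_arm", "payload": {"moves": [{"x": 0, "y": 0, "z": 0, "ax": 0, "ay": 0, "az": 0, "fingers": -0.2}, {"x": 0, "y": 0, "z": 0, "ax": 0, "ay": 0, "az": 0, "fingers": -0.2}, {"x": 0, "y": 0, "z": 0, "ax": 0, "ay": 0, "az": 0, "fingers": -0.2}, {"x": 0, "y": 0, "z": 0, "ax": 0, "ay": 0, "az": 0, "fingers": -0.2}, {"x": 0, "y": 0, "z": 0, "ax": 0, "ay": 0, "az": 0, "fingers": -0.2}, {"x": 0, "y": 0, "z": 0, "ax": 0, "ay": 0, "az": 0, "fingers": -0.2}, {"x": 0, "y": 0, "z": 0, "ax": 0, "ay": 0, "az": 0, "fingers": -0.2}, {"x": 0, "y": 0, "z": 0, "ax": 0, "ay": 0, "az": 0, "fingers": -0.2}, {"x": 0, "y": 0, "z": 0, "ax": 0, "ay": 0, "az": 0, "fingers": -0.2}], "force": 25}}

```text
time: 37.05
tool_pos: [434.0, 175.1, 83.1]
tcp_rot: [0.0, 0.0, 1.0, 0.0]
force: [-0.1, -0.6, 4.0]
opening: 50.4
```

{"api": "jog_arm", "payload": {"moves": [{"x": 0, "y": 0, "z": -0.1, "ax": 0, "ay": 0, "az": 0, "fingers": -0.2}, {"x": 0, "y": 0, "z": -0.2, "ax": 0, "ay": 0, "az": 0, "fingers": -0.2}, {"x": 0, "y": 0, "z": -0.2, "ax": 0, "ay": 0, "az": 0, "fingers": -0.2}, {"x": 0, "y": 0, "z": -0.3, "ax": 0, "ay": 0, "az": 0, "fingers": -0.2}, {"x": 0, "y": 0, "z": 0, "ax": 0, "ay": 0, "az": 0, "fingers": -0.2}, {"x": 0, "y": 0, "z": 0, "ax": 0, "ay": 0, "az": 0, "fingers": -0.2}]}}

```text
time: 37.65
tool_pos: [434.0, 175.3, 123.4]
tcp_rot: [0.001, 0.0, 1.0, 0.0]
force: [0.2, -0.2, -3.0]
opening: 50.5
```

```bash
python3 go.py 434 175 320 437.8 -227 320 437.8 -227 84; python3 - <<'E'
from h import *
a=cam('scene')[0]
save('s10.png',cv2.resize(a[90:250,320:480],(560,560),interpolation=cv2.INTER_CUBIC))
E
```

```text
t 37.65 tcp [434.  175.3 123.4] F [ 0.2 -0.2 -3. ] op 50.5
[[-1.     0.001  0.002]
 [ 0.001  1.     0.001]
 [-0.002  0.001 -1.   ]]
[434. 175. 320.] [-0.01 -0.   -3.93]
[ 437.8 -227.   320. ] [-0.08 -8.04 -0.  ]
[ 437.8 -227.    84. ] [ 0.01 -0.    4.72]
```

View pics/s10.png

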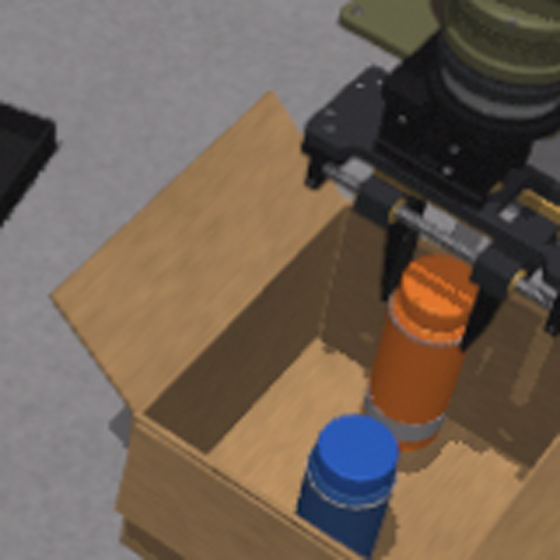

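The crop shows the orange can hanging upright between the fingers at (425,340), the blue can standing at (350,480), and 3 N of load. I'll lift clear of the flaps and carry it to the tray.

{"api": "jog_arm", "payload": {"moves": [{"x": 0, "y": 0, "z": -0.3, "ax": 0, "ay": 0, "az": 0, "fingers": -0.2}, {"x": 0, "y": 0, "z": -0.6, "ax": 0, "ay": 0, "az": 0, "fingers": -0.2}, {"x": 0, "y": 0, "z": -0.7, "ax": 0, "ay": 0, "az": 0, "fingers": -0.2}, {"x": 0, "y": 0, "z": -0.7, "ax": 0, "ay": 0, "az": 0, "fingers": -0.2}, {"x": 0, "y": 0, "z": -0.7, "ax": 0, "ay": 0, "az": 0, "fingers": -0.2}, {"x": 0, "y": 0, "z": -0.6, "ax": 0, "ay": 0, "az": 0, "fingers": -0.2}, {"x": 0, "y": 0, "z": -0.3, "ax": 0, "ay": 0, "az": 0, "fingers": -0.2}, {"x": 0, "y": 0, "z": 0, "ax": 0, "ay": 0, "az": 0, "fingers": -0.2}, {"x": 0, "y": -0.2, "z": 0, "ax": 0, "ay": 0, "az": 0, "fingers": -0.2}, {"x": 0, "y": -0.4, "z": 0, "ax": 0, "ay": 0, "az": 0, "fingers": -0.2}]}}

```text
time: 38.7
tool_pos: [432.4, 144.8, 314.7]
tcp_rot: [-0.002, -0.001, 1.0, -0.0]
force: [-0.1, 0.1, -2.1]
opening: 50.5
```

{"api": "jog_arm", "payload": {"moves": [{"x": -0.01, "y": -0.5, "z": 0, "ax": 0, "ay": 0, "az": 0, "fingers": -0.2}, {"x": -0.01, "y": -0.6, "z": 0, "ax": 0, "ay": 0, "az": 0, "fingers": -0.2}, {"x": -0.01, "y": -0.6, "z": 0, "ax": 0, "ay": 0, "az": 0, "fingers": -0.2}, {"x": -0.01, "y": -0.6, "z": 0, "ax": 0, "ay": 0, "az": 0, "fingers": -0.2}, {"x": -0.01, "y": -0.6, "z": 0, "ax": 0, "ay": 0, "az": 0, "fingers": -0.2}, {"x": -0.01, "y": -0.6, "z": 0, "ax": 0, "ay": 0, "az": 0, "fingers": -0.2}, {"x": -0.01, "y": -0.6, "z": 0, "ax": 0, "ay": 0, "az": 0, "fingers": -0.2}, {"x": -0.01, "y": -0.6, "z": 0, "ax": 0, "ay": 0, "az": 0, "fingers": -0.2}, {"x": 0, "y": -0.6, "z": 0, "ax": 0, "ay": 0, "az": 0, "fingers": -0.2}, {"x": 0, "y": -0.6, "z": 0, "ax": 0, "ay": 0, "az": 0, "fingers": -0.2}]}}

```text
time: 39.7
tool_pos: [435.7, -151.2, 314.5]
tcp_rot: [-0.002, 0.001, 1.0, 0.001]
force: [-0.6, 0.9, -1.6]
opening: 50.7
```

{"api": "jog_arm", "payload": {"moves": [{"x": 0, "y": -0.6, "z": 0, "ax": 0, "ay": 0, "az": 0, "fingers": -0.2}, {"x": 0, "y": -0.5, "z": 0, "ax": 0, "ay": 0, "az": 0, "fingers": -0.2}, {"x": 0, "y": -0.3, "z": 0, "ax": 0, "ay": 0, "az": 0, "fingers": -0.2}, {"x": 0, "y": -0.14, "z": 0, "ax": 0, "ay": 0, "az": 0, "fingers": -0.2}, {"x": 0, "y": 0, "z": 0, "ax": 0, "ay": 0, "az": 0, "fingers": -0.2}, {"x": 0, "y": 0, "z": 0, "ax": 0, "ay": 0, "az": 0, "fingers": -0.2}]}}

```text
time: 40.3
tool_pos: [437.1, -226.2, 317.1]
tcp_rot: [-0.0, 0.0, 1.0, 0.0]
force: [-0.9, 0.3, -2.1]
opening: 50.4
```

```bash
python3 go.py 437.8 -227 90; python3 - <<'E'
from h import *
# can bottom height from scene: orange points
im,d,ci=cam('scene'); P=cloud(d,ci); m=d>0; C=im[m].astype(int); Q=P[m]
w=(C[:,0]>120)&(C[:,2]<70)&(C[:,0]>C[:,1]*1.5)&(Q[:,1]<-150)&(Q[:,0]<560)&(Q[:,2]>100)
q=Q[w]; print(w.sum(),q.min(0).round(),q.max(0).round())
E
python3 cans.py scene,top
```

```text
t 40.3 tcp [ 437.1 -226.2  317.1] F [-0.9  0.3 -2.1] op 50.4
[[-1.     0.    -0.001]
 [ 0.     1.     0.001]
 [ 0.001  0.001 -1.   ]]
[ 437.8 -227.    90. ] [-0.02 -0.02  4.54]
781 [ 418. -244.  240.] [ 464. -199.  377.]
scene b 372 ctr 533.1 195.8 r 23.9 med [535.6 196.3 140.4] x 510.0 556.0 y 173.0 218.0
scene w 223 ctr 542.8 -218.5 r 23.3 med [ 543.9 -215.8  139.3] x 521.0 566.0 y -239.0 -195.0
top b 330 ctr 533.1 192.8 r 23.2 med [532.4 191.6 139.8] x 510.0 555.0 y 170.0 215.0
top w 352 ctr 542.4 -220.6 r 23.6 med [ 542.2 -220.   139.3] x 520.0 566.0 y -243.0 -199.0
tray rim ((488.8602294921875, -214.96014404296875), (225.3057861328125, 142.1237030029297), 14.375454902648926)
tray floor ((484.15283203125, -215.198974609375), (231.28469848632812, 141.64511108398438), 13.825852394104004)
```

{"api": "jog_arm", "payload": {"moves": [{"x": -0.02, "y": -0.02, "z": 0.3, "ax": 0, "ay": 0, "az": 0, "fingers": -0.2}, {"x": 0, "y": 0, "z": 0.6, "ax": 0, "ay": 0, "az": 0, "fingers": -0.2}, {"x": 0, "y": 0, "z": 0.6, "ax": 0, "ay": 0, "az": 0, "fingers": -0.2}, {"x": 0, "y": 0, "z": 0.6, "ax": 0, "ay": 0, "az": 0, "fingers": -0.2}, {"x": 0, "y": 0, "z": 0.6, "ax": 0, "ay": 0, "az": 0, "fingers": -0.2}, {"x": 0, "y": 0, "z": 0.6, "ax": 0, "ay": 0, "az": 0, "fingers": -0.2}, {"x": 0, "y": 0, "z": 0.5, "ax": 0, "ay": 0, "az": 0, "fingers": -0.2}, {"x": 0, "y": 0, "z": 0.4, "ax": 0, "ay": 0, "az": 0, "fingers": -0.2}, {"x": 0, "y": 0, "z": 0.2, "ax": 0, "ay": 0, "az": 0, "fingers": -0.2}, {"x": 0, "y": 0, "z": 0.1, "ax": 0, "ay": 0, "az": 0, "fingers": -0.2}]}}

```text
time: 41.45
tool_pos: [437.5, -227.1, 90.9]
tcp_rot: [-0.001, 0.0, 1.0, 0.001]
force: [0.1, 0.5, -1.1]
opening: 50.5
```

{"api": "jog_arm", "payload": {"moves": [{"x": 0, "y": 0, "z": 0.04, "ax": 0, "ay": 0, "az": 0, "fingers": -0.2}, {"x": 0, "y": 0, "z": 0.04, "ax": 0, "ay": 0, "az": 0, "fingers": -0.2}, {"x": 0, "y": 0, "z": 0.03, "ax": 0, "ay": 0, "az": 0, "fingers": -0.2}, {"x": 0, "y": 0, "z": 0, "ax": 0, "ay": 0, "az": 0, "fingers": -0.2}, {"x": 0, "y": 0, "z": 0, "ax": 0, "ay": 0, "az": 0, "fingers": -0.2}]}}

```text
time: 41.95
tool_pos: [438.5, -228.1, 87.5]
tcp_rot: [0.0, 0.0, 1.0, -0.0]
force: [0.5, -0.2, -1.8]
opening: 50.5
```

{"api": "jog_arm", "payload": {"moves": [{"x": 0, "y": 0, "z": 0.03, "ax": 0, "ay": 0, "az": 0, "fingers": -0.2}, {"x": 0, "y": 0, "z": 0.02, "ax": 0, "ay": 0, "az": 0, "fingers": -0.2}, {"x": 0, "y": 0, "z": 0, "ax": 0, "ay": 0, "az": 0, "fingers": -0.2}, {"x": 0, "y": 0, "z": 0, "ax": 0, "ay": 0, "az": 0, "fingers": -0.2}]}}

```text
time: 42.35
tool_pos: [438.2, -227.9, 84.5]
tcp_rot: [-0.0, 0.0, 1.0, 0.0]
force: [0.2, -0.2, -1.7]
opening: 50.5
```

{"api": "jog_arm", "payload": {"moves": [{"x": 0, "y": 0, "z": 0.02, "ax": 0, "ay": 0, "az": 0, "fingers": -0.2}, {"x": 0, "y": 0, "z": 0, "ax": 0, "ay": 0, "az": 0, "fingers": -0.2}, {"x": 0, "y": 0, "z": 0, "ax": 0, "ay": 0, "az": 0, "fingers": -0.2}]}}

```text
time: 42.65
tool_pos: [438.2, -227.9, 83.5]
tcp_rot: [-0.0, 0.0, 1.0, 0.0]
force: [0.1, -0.9, -1.9]
opening: 50.7
```

{"api": "jog_arm", "payload": {"moves": [{"x": 0, "y": 0, "z": 0.02, "ax": 0, "ay": 0, "az": 0, "fingers": -0.2}, {"x": 0, "y": 0, "z": 0, "ax": 0, "ay": 0, "az": 0, "fingers": -0.2}, {"x": 0, "y": 0, "z": 0, "ax": 0, "ay": 0, "az": 0, "fingers": -0.2}]}}

```text
time: 42.95
tool_pos: [438.6, -228.1, 83.1]
tcp_rot: [0.0, 0.0, 1.0, -0.0]
force: [-0.4, 0.4, 1.7]
opening: 50.5
```

{"api": "jog_arm", "payload": {"moves": [{"x": 0, "y": 0, "z": 0.01, "ax": 0, "ay": 0, "az": 0, "fingers": -0.2}, {"x": 0, "y": 0, "z": 0, "ax": 0, "ay": 0, "az": 0, "fingers": -0.2}, {"x": 0, "y": 0, "z": 0, "ax": 0, "ay": 0, "az": 0, "fingers": -0.2}]}}

```text
time: 43.25
tool_pos: [438.8, -228.2, 83.1]
tcp_rot: [0.001, 0.0, 1.0, -0.0]
force: [-0.8, 1.2, 6.0]
opening: 50.6
```

The can rests on the tray floor: the force changed from −1.9 N to +6 N. I'll release and rise straight up.

{"api": "jog_arm", "payload": {"moves": [{"x": 0, "y": 0, "z": -0.01, "ax": 0, "ay": 0, "az": 0, "fingers": -0.2}, {"x": 0, "y": 0, "z": 0, "ax": 0, "ay": 0, "az": 0, "fingers": 0.15}, {"x": 0, "y": 0, "z": 0, "ax": 0, "ay": 0, "az": 0, "fingers": 0.3}, {"x": 0, "y": 0, "z": 0, "ax": 0, "ay": 0, "az": 0, "fingers": 0.6}, {"x": 0, "y": 0, "z": 0, "ax": 0, "ay": 0, "az": 0, "fingers": 0.6}, {"x": 0, "y": 0, "z": 0, "ax": 0, "ay": 0, "az": 0, "fingers": 0.6}, {"x": 0, "y": 0, "z": 0, "ax": 0, "ay": 0, "az": 0, "fingers": 0.6}]}}

```text
time: 43.95
tool_pos: [438.2, -227.9, 82.4]
tcp_rot: [-0.0, 0.0, 1.0, 0.0]
force: [0.7, -1.0, 0.8]
opening: 75.8
```

{"api": "jog_arm", "payload": {"moves": [{"x": 0, "y": 0, "z": -0.2, "ax": 0, "ay": 0, "az": 0, "fingers": 0.6}, {"x": 0, "y": 0, "z": -0.4, "ax": 0, "ay": 0, "az": 0, "fingers": 0.6}, {"x": 0, "y": 0, "z": -0.6, "ax": 0, "ay": 0, "az": 0, "fingers": 0.6}, {"x": 0, "y": 0, "z": -0.6, "ax": 0, "ay": 0, "az": 0, "fingers": 0.6}, {"x": 0, "y": 0, "z": -0.6, "ax": 0, "ay": 0, "az": 0, "fingers": 0.6}, {"x": 0, "y": 0, "z": -0.6, "ax": 0, "ay": 0, "az": 0, "fingers": 0.6}, {"x": 0.5, "y": 0, "z": -0.3, "ax": 0, "ay": 0, "az": 0, "fingers": 0.6}, {"x": 0.5, "y": 0.5, "z": 0, "ax": 0, "ay": 0, "az": 0, "fingers": 0.6}, {"x": 0.3, "y": 0.5, "z": 0, "ax": 0, "ay": 0, "az": 0, "fingers": 0.6}, {"x": 0, "y": 0, "z": 0, "ax": 0, "ay": 0, "az": 0, "fingers": 0.6}]}}

```text
time: 44.95
tool_pos: [372.5, -176.4, 248.9]
tcp_rot: [0.001, -0.0, 1.0, -0.001]
force: [0.2, 0.2, 0.3]
opening: 76.0
```

```bash
python3 go.py; python3 cans.py scene,top; python3 flap.py scene; python3 - <<'E'
from h import *
save('s11.png',cv2.resize(cam('scene')[0],(800,500)))
E
```

```text
t 44.95 tcp [ 372.5 -176.4  248.9] F [0.2 0.2 0.3] op 76.0
[[-1.    -0.001  0.002]
 [-0.001  1.    -0.001]
 [-0.002 -0.001 -1.   ]]
scene o 212 ctr 439.8 -225.6 r 26.1 med [ 440.1 -223.4  139.3] x 415.0 463.0 y -248.0 -201.0
scene b 370 ctr 533.6 196.7 r 24.2 med [535.2 196.6 140.5] x 510.0 556.0 y 174.0 218.0
scene w 221 ctr 542.5 -217.8 r 22.9 med [ 543.6 -215.2  139.3] x 520.0 565.0 y -238.0 -196.0
top o 45 ctr 438.5 -228.7 r 23.4 med [ 430.5 -229.6  138.4] x 416.0 461.0 y -249.0 -205.0
top b 329 ctr 532.9 192.4 r 23.1 med [532.5 191.7 139.8] x 510.0 555.0 y 170.0 214.0
top w 351 ctr 542.5 -220.8 r 23.4 med [ 542.3 -220.2  139.5] x 520.0 565.0 y -243.0 -198.0
tray rim ((489.47265625, -214.59893798828125), (221.92044067382812, 142.8741455078125), 14.277902603149414)
tray floor ((488.0679626464844, -214.6241455078125), (225.27716064453125, 141.26345825195312), 14.001055717468262)
scene 400 [(20, 195), (30, 187), (40, 177), (50, 169), (60, 160), (70, 152), (80, 145), (280, 144), (290, 152), (300, 158), (310, 168), (320, 175), (330, 183), (340, 191), (350, 191)]
scene 440 [(20, 195), (30, 188), (40, 179), (50, 170), (60, 161), (70, 152), (80, 145), (280, 144), (290, 149), (300, 158), (310, 165), (320, 173), (330, 181), (340, 188), (350, 192)]
scene 540 [(20, 196), (30, 191), (40, 181), (50, 173), (60, 164), (70, 155), (80, 147), (90, 143), (280, 143), (290, 147), (300, 155), (310, 164), (320, 171), (330, 179), (340, 187), (350, 192)]
scene 580 [(20, 197), (30, 192), (40, 183), (50, 175), (60, 166), (70, 156), (80, 148), (90, 143), (290, 147), (300, 153), (310, 162), (320, 170), (330, 178), (340, 186), (350, 192)]
```

View pics/s11.png

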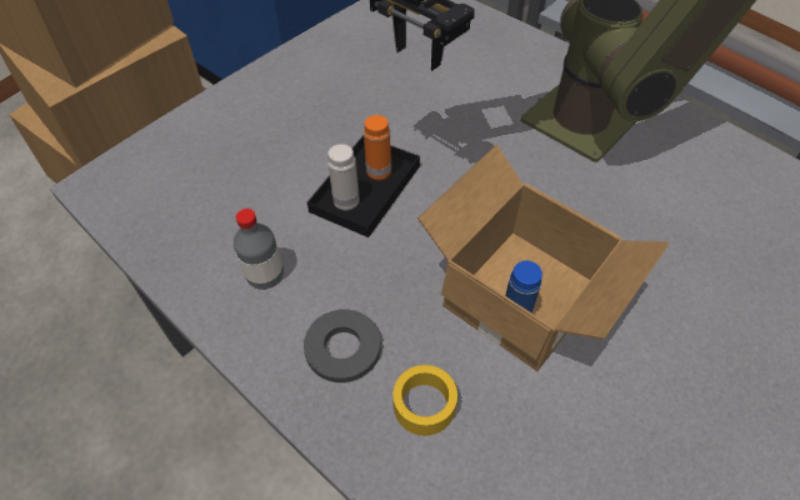

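The picture shows the orange can upright in the tray at (377,148) beside the white one at (343,178), and the blue can standing in the carton at (524,285). Both flaps are folded out, the bottle, disc and tape roll look as they did at the start, and the gripper is clear. Handing in.

```bash
python3 -c "
from workcell import *
print(job_done())"
```

```text
the job is handed in; nothing more can be done
None
```

The job is handed in at about 45 s. Both flaps are folded back, and the orange can stands upright in the free half of the tray. I held it until the wrist force changed from −1.9 N to +6 N, meaning it was on the tray floor, then let go and backed off.

**Last checks:**
- **Flaps:** both are at about 2.45 rad by depth profile and had not moved after the can was lifted out.
- **Orange can:** centred at about (439, −227) with its top at z ≈ 139 mm, so it is upright on the tray floor.
- **Other cans:** the white can reads within about 1 mm of its earlier position. The blue can is within about 2 mm in the same camera.
- **Bystanders:** the bottle, disc and tape roll look unmoved in the final picture; I did not measure them.
- **Arm:** the gripper touches nothing.

**What went wrong or disagreed:**
- **Right flap:** my first tries with a tilted finger (two sweeps, a lift and a pinch of the edge) did not move it, and I did not find out why. A slow push with an upright finger then opened it.
- **Left flap:** while lowering the gripper between the flaps I dragged it flat shut. The force at the end of that move read about 11 N up and 8 N sideways. I hooked it from below and opened it fully before touching the can.
- **Possible touch on the blue can:** the sideways force in that move may have been the finger brushing it, but its position afterwards shows no shift.
- **Camera offset:** the top and scene cameras differ by 2–4 mm in y throughout.

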